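# Make up two grain-test kits

### The job

Make up the two grain-test kits from the stock in the middle of the bench, every item standing upright on the floor of its own compartment. The long three-compartment tray gets the cuvette box in its longest compartment, the dropper bottle in the middle one and the tall strip canister in the other end one; the two-compartment tray gets the flat aluminium moisture tin in its larger compartment and the squat jar in its smaller one. Leave the beaker and the mortar where they stand.

Things in the scene. Friction and masses are not known exactly. Their poses are not given: they have to be found in the camera images.
- canister_center (a point): Tall white plastic test-strip canister, a plain upright cylinder 36 mm in diameter and 100 mm high, about 70 g, standing on the bench. The point is on its axis, half-way up (50 mm above its underside); z is up along its axis.
- dropper_center (a point): Amber glass dropper bottle, 88 mm high, about 80 g: round body 34 mm in diameter up to 48 mm above its underside, then a shoulder, a black cap 23 mm in diameter (56 to 70 mm) and a thin rubber bulb. Grip it by the round body. The point is on its axis, half-way up (44 mm above its underside); z is up.
- cuvette_box_center (a point): Closed rectangular cuvette box, white with a grey lid, 60 mm long (its x), 36 mm wide (its y), 45 mm high (z), about 90 g, standing on the bench at any yaw. The point is its centre, 22.5 mm above its underside. It fits its compartment only with its length along the tray's length.
- tin_center (a point): Bare aluminium lidded moisture tin, a flat upright cylinder 56 mm in diameter and 46 mm high, about 90 g. The point is its centre, 23 mm above its underside; z is up.
- stub_jar_center (a point): Squat white plastic jar with a black ribbed screw cap, an upright cylinder 46 mm in diameter and 60 mm high (cap from 40 mm up), about 80 g. The point is its centre, 30 mm above its underside; z is up.
- long_tray: Fixed tray, grey floor, white walls, 208 mm long (x), 64 wide (y), 12 high, walls and floor 4 mm. Three compartments along x, all 56 mm wide, at y = 0: centre x = -72 mm (56 long) for the tall canister, -12 mm (56 long) for the dropper bottle, +60 mm (80 long) for the cuvette box. Origin: centre of the underside, at bench level. Left or right of the stock, turned by up to 26 degrees.
- short_tray: Fixed tray, grey floor, white walls, 158 mm long (x), 88 wide (y), 12 high, walls and floor 4 mm. Two compartments along x, both 80 mm wide, at y = 0: centre x = -35 mm (80 long) for the moisture tin, +42 mm (66 long) for the squat jar. Origin: centre of the underside, at bench level. On the other side of the stock from the long tray, turned by up to 26 degrees.
- beaker_center (a point): Bystander: clear glass beaker, open, 64 mm in diameter, 85 mm high, loose, standing among the stock. The point is its centre, half-way up. To be left where it is.
- mortar_center (a point): Bystander: white ceramic mortar bowl, open, 72 mm in diameter at the rim, 45 mm high, loose, standing among the stock. The point is its centre, half-way up. To be left where it is.

How it is judged:
At the end, for the whole second after the job is handed in: Each item upright (7 degrees) and at rest on the floor (4 mm) of its own compartment, off its centre by under 13 mm along each tray axis (tin 15 mm; jar 20 mm across). Beaker and mortar never moved by over 25 mm (x of canister_center in the frame of long_tray between -0.085 and -0.059 m and y of canister_center in the frame of long_tray between -0.013 and 0.013 m and z of canister_center in the frame of long_tray between 0.05 and 0.058 m and angle between each of canister_center, dropper_center, cuvette_box_center, tin_center, stub_jar_center's own z axis and vertical below 0.12 rad and linear speed of each of canister, dropper, cuvette_box, tin, stub_jar below 0.02 m/s and angular speed of each of canister, dropper, cuvette_box, tin, stub_jar below 0.3 rad/s and x of dropper_center in the frame of long_tray between -0.025 and 0.001 m and y of dropper_center in the frame of long_tray between -0.013 and 0.013 m and z of dropper_center in the frame of long_tray between 0.044 and 0.052 m and x of cuvette_box_center in the frame of long_tray between 0.047 and 0.073 m and y of cuvette_box_center in the frame of long_tray between -0.013 and 0.013 m and z of cuvette_box_center in the frame of long_tray between 0.0225 and 0.0305 m and x of tin_center in the frame of short_tray between -0.05 and -0.02 m and y of tin_center in the frame of short_tray between -0.015 and 0.015 m and z of tin_center in the frame of short_tray between 0.023 and 0.031 m and x of stub_jar_center in the frame of short_tray between 0.029 and 0.055 m and y of stub_jar_center in the frame of short_tray between -0.02 and 0.02 m and z of stub_jar_center in the frame of short_tray between 0.03 and 0.038 m); the robot touches nothing.
It fails at once if the beaker is moved by more than 25 mm (distance of beaker_center from where it was at the start of the episode above 0.025 m).
It fails at once if the mortar is moved by more than 25 mm (distance of mortar_center from where it was at the start of the episode above 0.025 m).
It also fails if it takes over 125 s, if anything falls off the work surface, if the arm or the gripper's body presses on something with over 40 N, if the wrist force passes 120 N, or if a joint passes its speed limit or range.

### The arm

A 7-joint arm with a two-finger parallel gripper is mounted at the origin on the work surface. World frame = base frame: x ahead of the robot, y to its left, z up, the work surface at z = 0. Lengths are in m, angles in rad, forces in N, time in s.
With the tool pointing down it reaches from about 0.425 to 0.875 m from the base axis. Payload 4.7 kg.
Tool frame: the origin (TCP) lies midway between the tips of the shut fingers; the grasp point (between the pads) lies 19 mm behind it; y points along the fingers, z is the direction in which the jaws open and shut, and the axes are right-handed (so a half turn about y gives the same grasp; the last joint's range is limited). The gripper opens to 87 mm and grips with 3 to 60 N. Pads are 19 mm wide; open, the fingers measure 117 mm over their backs; the gripper's body (75 mm by 190 mm) begins 51 mm behind the grasp point.
Start: joints at [1.276, 0.321, -0.07, 1.45, 0.023, 1.371, -0.057], TCP at [0.198, -0.619, 0.193] pointing down, gripper open.
Joint ranges: [-2.86, 2.86], [-0.3, 2.09], [-1.38, 1.24], [0.06, 2.45], [-1.56, 4.7], [0.09, 2.05], [-2.69, 2.69]. Speed limits (rad/s): [2.57, 2.57, 3.14, 3.14, 3.14, 3.14, 3.14].

### API

Orientations are given as a rotation vector (axis times angle).
In Python, from bench import ctrl gives the robot as it stands.
- The arm moves only by the tool play_rows, never from a script. Its arguments are lists of equal length, an entry for each row: "translation": the shift along the tool's x, y, z in mm, a list of three; "turn": the turn, a rotation vector about the tool's x, y, z in rad, a list of three; "fingers": the opening, from -1 (shut) to 1 (fully open), so that 0 is half open. In form: {"translation": [[dx, dy, dz], ...], "turn": [[wx, wy, wz], ...], "fingers": [fingers, ...]}. A call has exactly 10 rows; each row shifts and turns the commanded pose from where the row before left it, along the tool's axes as they then stand; what a row does not reach is not made up. A row lasts 1/12 s, in which the tool goes at most 41.7 mm and 7.16 degrees, less where a joint would pass 70% of its speed; a pose out of reach is approached as far as the arm can. A call with a gripper value outside its range is refused whole. The fingers move at their own pace and stop on an object; "grip_force" is the grip in N (left out, the last holds). Time passes only in rows, so rows that do not move let the fingers close, or fill a call up. It gives the time, the measured TCP pose, the force and the opening at its end, in the units of the state.
- ctrl.get_state(): the state, without advancing time (a new reading comes with each control period).
- ctrl.get_image(name): name is "side" or "top"; returns the picture (384x512x3 uint8, blue, green, red); there is no depth.
- ctrl.camera_info(name): a dict with "camera_matrix" (3x3 intrinsics, pixels), "k1" (the pictures are not rectified: a ray, as slopes to the right and down, at radius r is drawn at 1 + k1 r^2 times it, then the intrinsics apply), "R" (3x3) and "t" (3): a world point X has camera coordinates R X + t. Camera axes: x right, y down, z forward; pixel columns grow to the right and rows downward; lengths in m; the calibration is good to about 2 mm. A picture is of the moment at which its call begins. camera_info takes no time and is no camera call.
- ctrl.close_job(): hands the job in, once; it reports no verdict.
The state is a dict: "time": time; "joint_positions": joint angles; "qd": joint speeds; "joint_torque": joint torques, N m; "position": TCP position; "tool_rot": TCP orientation; "ft_force": force on the tool from outside, world axes, zero at the start; "torque": the same for the moment, N m; "grip_width": opening from 0.0 (shut) to 1.0 (fully open).
Only numpy, scipy, OpenCV 4.12 (cv2) and the standard library are available. Lean on these libraries where they do the work, as an engineer would, in place of code of your own. Each camera call takes 0.05 s, during which the arm holds its last target.

## Working session

There is one attempt and no reset: what is moved stays moved. The work goes in short steps, Python scripts to look and compute and a tool call to move; the robot and the scene stay as the last step left them, time stands still between calls to the robot, and variables do not carry over. Pictures are saved under pics/ and viewed, and the job is handed in when it is done.

Besides the shell and the picture viewer there is one more tool, called after ">>>" in YAML: its name, and indented under it one key for each argument. play_rows: Moves the arm, as the interface text tells. Its arguments: {"type":"object","properties":{"translation":{"type":"array"},"turn":{"type":"array"},"fingers":{"type":"array"},"grip_force":{"type":"number"}},"required":["translation","turn","fingers"]}

```bash
ls; mkdir -p pics
python3 - <<'E'
from bench import ctrl
import cv2
for n in("side","top"):
    im=ctrl.get_image(n); cv2.imwrite(f"pics/{n}0.png",im)
    print(n,ctrl.camera_info(n))
print(ctrl.get_state())
E
```

```text
pics
side {'camera_matrix': array([[409.12444953,   0.        , 251.34598566],
       [  0.        , 409.12444953, 194.8239762 ],
       [  0.        ,   0.        ,   1.        ]]), 'k1': -0.11752746207789813, 'R': array([[-0.98695177, -0.16071618,  0.0098245 ],
       [-0.09859924,  0.55500204, -0.82598482],
       [ 0.1272965 , -0.81617587, -0.56360673]]), 't': array([0.54242668, 0.10087528, 0.84844073])}
top {'camera_matrix': array([[347.57024788,   0.        , 259.61392655],
       [  0.        , 347.57024788, 193.78472273],
       [  0.        ,   0.        ,   1.        ]]), 'k1': -0.015214323174518542, 'R': array([[-0.01582303, -0.99964489, -0.02144107],
       [-0.99020137,  0.01864199, -0.13839696],
       [ 0.13874752,  0.01904112, -0.99014472]]), 't': array([0.01021124, 0.5549717 , 0.86981902])}
{'time': 0.1, 'joint_positions': array([ 1.27612051,  0.32173382, -0.07006207,  1.45155445,  0.02259646,
        1.37080031, -0.05694312]), 'qd': array([-0.0009357 , -0.00109221,  0.00116145, -0.0017828 ,  0.00128597,
       -0.00041025, -0.00078725]), 'joint_torque': array([-9.36334982e-05, -4.92574167e+01, -4.05813837e-01, -3.13396561e+01,
       -6.41683233e-02,  3.95421032e-02,  5.58198872e-05]), 'position': array([ 0.19730272, -0.61875783,  0.1921798 ]), 'tool_rot': array([-0.32016571,  2.05686625, -2.05338957]), 'ft_force': array([ 0.00345063, -0.24424286,  0.23342143]), 'torque': array([0.03731243, 0.04835417, 0.00982787]), 'grip_width': 1.0017445370351237}
```

View pics/side0.png

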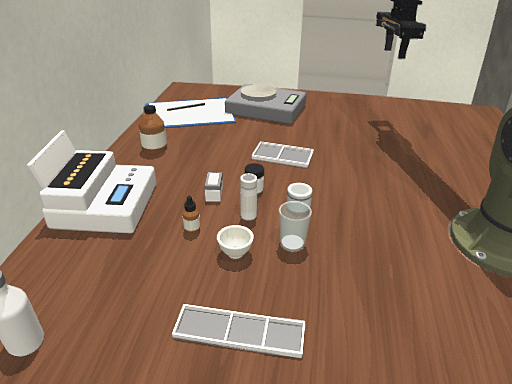

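View pics/top0.png

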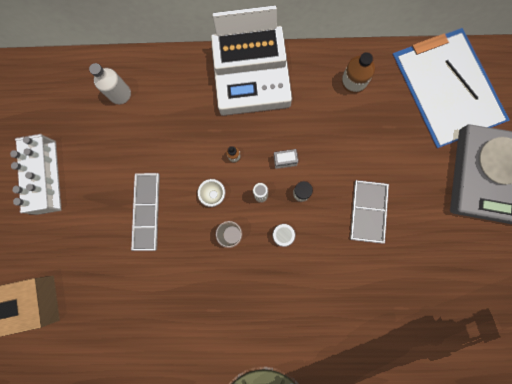

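The side view shows the long tray near the camera (≈175–305, 310–352) and the short tray far (≈283,154). In the top view the long tray is at (145,212), the short tray at (370,212), and the stock lies between them. I'll enlarge both.

```bash
cat > h.py <<'E'
import cv2,numpy as np
from scipy.optimize import least_squares
from bench import ctrl
C={n:ctrl.camera_info(n) for n in("side","top")}
def proj(n,X):
    c=C[n];X=np.atleast_2d(X).astype(float)
    p,_=cv2.projectPoints(X,cv2.Rodrigues(c["R"])[0],c["t"],c["camera_matrix"],np.array([c["k1"],0,0,0,0.]))
    return p[:,0]
def ray(n,uv):
    c=C[n]
    p=cv2.undistortPoints(np.array(uv,float).reshape(-1,1,2),c["camera_matrix"],np.array([c["k1"],0,0,0,0.]))[:,0]
    d=np.c_[p,np.ones(len(p))]@c["R"]
    return -c["R"].T@c["t"],d
def atz(n,uv,z):
    o,d=ray(n,uv); return o+d*((z-o[2])/d[:,2])[:,None]
def tri(us,ut):
    f=lambda X:np.r_[proj("side",X)[0]-us,proj("top",X)[0]-ut]
    r=least_squares(f,atz("top",[ut],0.04)[0]); return r.x,r.fun
def crop(src,x0,y0,w,h,s,out):
    im=cv2.imread(src)[y0:y0+h,x0:x0+w]
    im=cv2.resize(im,None,fx=s,fy=s,interpolation=cv2.INTER_CUBIC)
    for x in range(-(-x0//10)*10,x0+w,10):
        cv2.line(im,(int((x-x0+.5)*s),0),(int((x-x0+.5)*s),6),(0,255,255),1); 
        if x%20==0: cv2.putText(im,str(x),(int((x-x0+.5)*s)-10,18),0,.4,(0,255,255),1)
    for y in range(-(-y0//10)*10,y0+h,10):
        cv2.line(im,(0,int((y-y0+.5)*s)),(6,int((y-y0+.5)*s)),(0,255,255),1)
        if y%20==0: cv2.putText(im,str(y),(8,int((y-y0+.5)*s)+4),0,.4,(0,255,255),1)
    cv2.imwrite(out,im)
E
python3 - <<'E'
from h import *
crop("pics/top0.png",195,140,125,110,6.4,"pics/t1.png")
crop("pics/side0.png",170,160,155,110,5.1,"pics/s1.png")
a=[("pics/top0.png",125,165,50,90,6,"a"),("pics/top0.png",340,170,60,80,6,"b")]
for q in a: crop(*q[:6],f"pics/{q[6]}1.png")
A=cv2.imread("pics/a1.png");B=cv2.imread("pics/b1.png")
B=cv2.copyMakeBorder(B,0,A.shape[0]-B.shape[0],10,0,cv2.BORDER_CONSTANT)
cv2.imwrite("pics/ab1.png",np.hstack([A,B]))
crop("pics/side0.png",165,295,150,65,5.3,"pics/s2.png")
crop("pics/side0.png",240,135,85,40,9,"pics/s3.png")
E
```

```text
(no output)
```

View pics/t1.png

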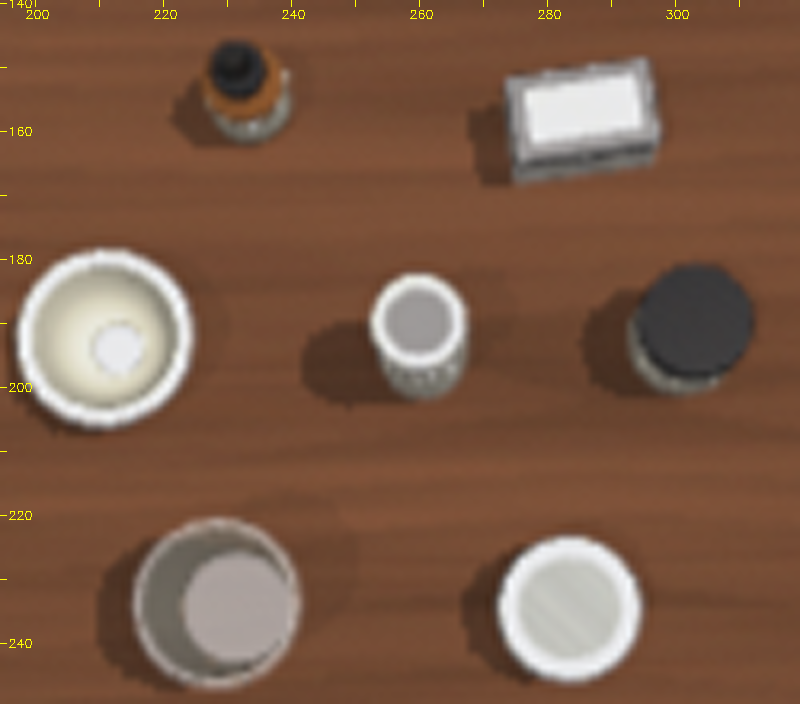

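View pics/s1.png

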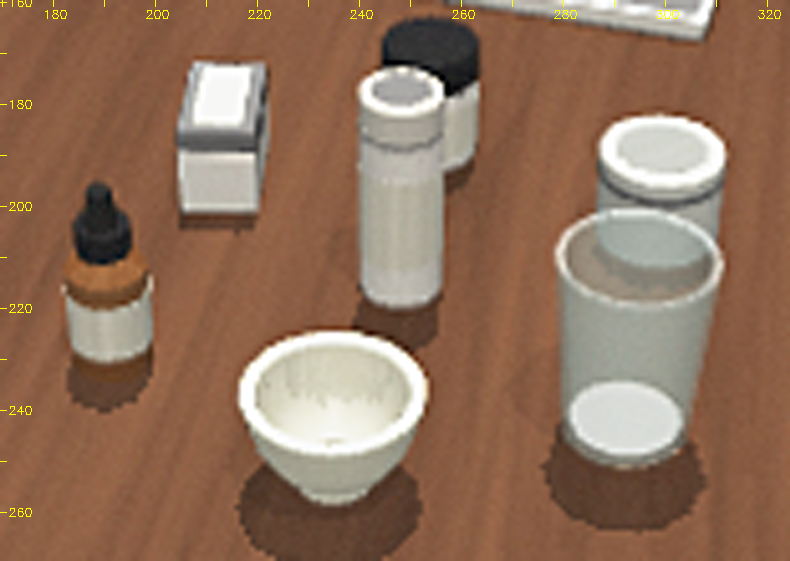

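View pics/ab1.png

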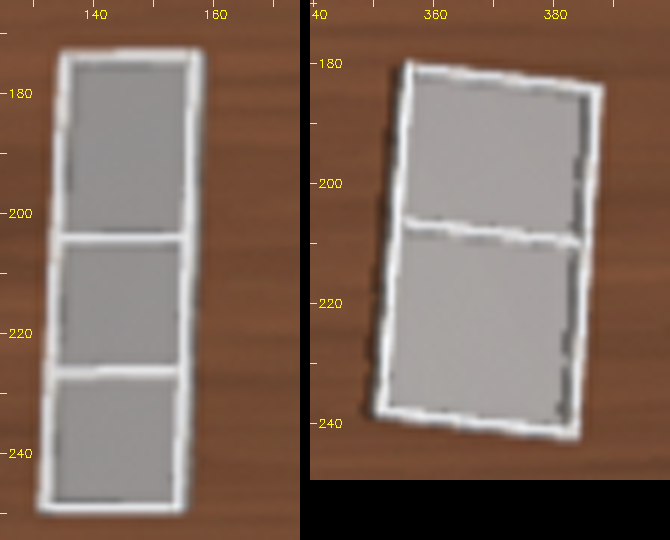

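View pics/s2.png

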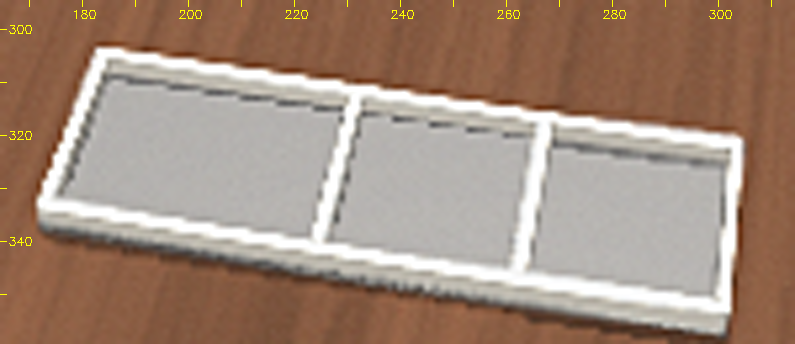

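View pics/s3.png

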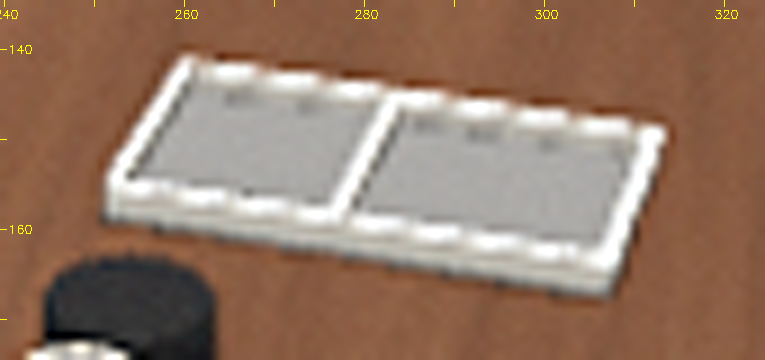

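```bash
cat > m.py <<'E'
from h import *
def px(p,s,x0,y0): p=np.array(p,float); return p/s-.5+[x0,y0]
T={}
P={"canister":((419,321),(402,90)),"jar":((694,320),(431,46)),"tin":((570,608),(662,155)),"beaker":((217,603),(639,258)),"mortar":((105,338),(334,393)),"box":((583,105),(224,98)),"dropper_tip":((237,57),(98,187))}
for k,(t,s) in P.items():
    X,f=tri(px(s,5.1,170,160),px(t,6.4,195,140)); print(k,X.round(4),f.round(1))
tr={"long":(.208,.064,[px(p,6,125,165) for p in((62,52),(203,52),(184,513),(39,513))],[px(p,5.3,165,295) for p in((38,208),(100,47),(741,137),(727,310))]),
"short":(.158,.088,[px(p,6,340,170) for p in((94,60),(294,86),(269,440),(65,417))],[px(p,9,240,135) for p in((108,178),(187,55),(667,127),(612,265))])}
# order: (+x,+y),(+x,-y),(-x,-y),(-x,+y)
for k,(L,W,t,s) in tr.items():
    for a,b in zip(s,t):
        X,f=tri(a,b); print(k,X.round(4),f.round(1))
    c=np.array([[1,1],[1,-1],[-1,-1],[-1,1]])*[L/2,W/2]
    def pts(q): 
        R=np.array([[np.cos(q[2]),-np.sin(q[2])],[np.sin(q[2]),np.cos(q[2])]])
        return np.c_[c@R.T+q[:2],np.full(4,.012)]
    for use in("both","top","side"):
        def f(q):
            r=[]
            if use!="side": r.append(proj("top",pts(q))-t)
            if use!="top": r.append(proj("side",pts(q))-s)
            return np.ravel(r)
        r=least_squares(f,[.5,0.2 if k=="long" else -.4,0]); print(k,use,r.x.round(4),np.degrees(r.x[2]).round(1),abs(r.fun).max().round(2))
E
python3 m.py
```

```text
canister [ 0.557  -0.0016  0.0997] [ 0.1  0.  -0.  -0.2]
jar [ 0.5616 -0.1108  0.0568] [ 0.  0. -0. -0.]
tin [ 0.4487 -0.0591  0.0424] [ 0.2  0.  -0.  -0.2]
beaker [0.4518 0.0777 0.0844] [ 0.1  0.  -0.  -0.2]
mortar [0.5611 0.1277 0.043 ] [ 0.1  0.  -0.  -0.1]
box [ 0.6528 -0.0697  0.0436] [-0.3 -0.1  0.1  0.4]
dropper_tip [0.6672 0.0691 0.0854] [ 0.4  0.1 -0.1 -0.6]
long [0.6229 0.3433 0.0094] [ 0.  0. -0. -0.]
long [0.6225 0.2784 0.0087] [ 0.2  0.  -0.  -0.3]
long [0.4148 0.2811 0.0107] [ 0.3  0.   0.  -0.5]
long [0.4152 0.3455 0.0121] [ 0.2  0.   0.  -0.4]
long both [ 0.5186  0.3127 -0.0078] -0.4 0.94
long top [ 0.5178  0.3114 -0.0161] -0.9 0.19
long side [ 0.5188  0.3133 -0.0039] -0.2 0.5
short [ 0.5917 -0.2563  0.0145] [-0.2 -0.   0.   0.2]
short [ 0.5792 -0.3451  0.0134] [ 0.1  0.  -0.  -0.1]
short [ 0.4228 -0.3239  0.0132] [ 0.1  0.  -0.  -0.1]
short [ 0.4351 -0.236   0.0114] [ 0.4  0.  -0.  -0.4]
short both [ 0.5074 -0.2909 -0.1386] -7.9 0.52
short top [ 0.5072 -0.2906 -0.1353] -7.8 0.51
short side [ 0.5076 -0.2923 -0.1473] -8.4 0.41
```

```bash
cat > plan.py <<'E'
import sys,json,numpy as np
from scipy.spatial.transform import Rotation as R
from bench import ctrl
# usage: plan.py x y z jawdeg ; jaw direction angle in world xy (mod 180), tool y down
s=ctrl.get_state()
p=np.array(s["position"]);r=R.from_rotvec(s["tool_rot"]);m=r.as_matrix()
cur=np.degrees(np.arctan2(m[1,2],m[0,2]))
print("t %.2f"%s["time"],"p",(p*1000).round(1),"jaw %.1f"%cur,"tilt %.2f"%np.degrees(np.arccos(-m[2,1])),"F",s["ft_force"].round(1),"w %.1f mm"%(87*s["grip_width"]),"q",s["joint_positions"].round(2))
tx,ty,tz,j=map(float,sys.argv[1:5]); n=int(sys.argv[5]) if len(sys.argv)>5 else 0
d=(j-cur+90)%180-90; a=np.radians(cur+d)
z=np.array([np.cos(a),np.sin(a),0]);y=np.array([0,0,-1.]);x=np.cross(y,z)
g=R.from_matrix(np.c_[x,y,z]); rv=(r.inv()*g).as_rotvec()
D=np.array([tx,ty,tz])/1000-p
loc=m.T@D*1000
n=n or int(np.ceil(max(np.linalg.norm(loc)/40,np.degrees(np.linalg.norm(rv))/7)))
print("total loc",loc.round(1),"rv",rv.round(3),"rows",n)
rr=r
for i in range(n):
    print((rr.as_matrix().T@D*1000/n).round(1).tolist(),end=", "); rr=rr*R.from_rotvec(rv/n)
print("turn/row",(rv/n).round(4).tolist())
E
python3 plan.py 667 69 190 90
```

```text
t 0.10 p [ 197.3 -618.8  192.2] jaw -72.3 tilt 0.10 F [ 0.  -0.2  0.2] w 87.2 mm q [ 1.28  0.32 -0.07  1.45  0.02  1.37 -0.06]
total loc [-656.5    3.  -512.5] rv [0.002 0.309 0.   ] rows 21
[-31.3, 0.1, -24.4], [-30.9, 0.1, -24.9], [-30.5, 0.1, -25.3], [-30.2, 0.1, -25.8], [-29.8, 0.1, -26.2], [-29.4, 0.1, -26.6], [-29.0, 0.1, -27.1], [-28.6, 0.1, -27.5], [-28.2, 0.1, -27.9], [-27.8, 0.1, -28.3], [-27.3, 0.1, -28.7], [-26.9, 0.1, -29.1], [-26.5, 0.1, -29.5], [-26.1, 0.1, -29.9], [-25.6, 0.1, -30.3], [-25.2, 0.1, -30.7], [-24.7, 0.1, -31.0], [-24.3, 0.1, -31.4], [-23.8, 0.1, -31.7], [-23.3, 0.1, -32.1], [-22.8, 0.1, -32.4], turn/row [0.0001, 0.0147, 0.0]
```

>>> play_rows:
  translation:
    - [-31.3,0,-24.4]
    - [-30.9,0,-24.9]
    - [-30.5,0,-25.3]
    - [-30.2,0,-25.8]
    - [-29.8,0,-26.2]
    - [-29.4,0,-26.6]
    - [-29,0,-27.1]
    - [-28.6,0,-27.5]
    - [-28.2,0,-27.9]
    - [-27.8,0,-28.3]
  turn:
    - [0,0.0147,0]
    - [0,0.0147,0]
    - [0,0.0147,0]
    - [0,0.0147,0]
    - [0,0.0147,0]
    - [0,0.0147,0]
    - [0,0.0147,0]
    - [0,0.0147,0]
    - [0,0.0147,0]
    - [0,0.0147,0]
  fingers: [0.5,0.5,0.5,0.5,0.5,0.5,0.5,0.5,0.5,0.5]
  grip_force: 20

```text
time: 0.93
position: [0.4218, -0.2898, 0.1929]
tool_rot: [-0.173, 2.138, -2.138]
ft_force: [0.9, -0.4, -0.4]
grip_width: 0.751
```

```bash
python3 plan.py 667 69 150 90
```

```text
t 0.93 p [ 421.8 -289.8  192.9] jaw -80.8 tilt 0.03 F [ 0.9 -0.4 -0.4] w 65.4 mm q [ 0.89  0.04 -0.35  1.78  0.02  1.32 -0.87]
total loc [-299.6   42.8 -314.8] rv [-0.     0.161  0.   ] rows 11
[-27.2, 3.9, -28.6], [-26.8, 3.9, -29.0], [-26.4, 3.9, -29.4], [-26.0, 3.9, -29.8], [-25.5, 3.9, -30.2], [-25.1, 3.9, -30.5], [-24.6, 3.9, -30.9], [-24.2, 3.9, -31.3], [-23.7, 3.9, -31.6], [-23.2, 3.9, -31.9], [-22.8, 3.9, -32.3], turn/row [-0.0, 0.0146, 0.0]
```

>>> play_rows:
  translation:
    - [-27.2,1,-28.6]
    - [-26.8,1,-29]
    - [-26.4,1,-29.4]
    - [-26,1,-29.8]
    - [-25.5,1,-30.2]
    - [-25.1,1,-30.5]
    - [-24.6,1,-30.9]
    - [-24.2,1,-31.3]
    - [-23.7,1,-31.6]
    - [-23.2,1,-31.9]
  turn:
    - [0,0.0161,0]
    - [0,0.0161,0]
    - [0,0.0161,0]
    - [0,0.0161,0]
    - [0,0.0161,0]
    - [0,0.0161,0]
    - [0,0.0161,0]
    - [0,0.0161,0]
    - [0,0.0161,0]
    - [0,0.0161,0]
  fingers: [0.5,0.5,0.5,0.5,0.5,0.5,0.5,0.5,0.5,0.5]

```text
time: 1.77
position: [0.6467, 0.0345, 0.1825]
tool_rot: [0.0, -2.22, 2.221]
ft_force: [1.0, -0.6, 0.8]
grip_width: 0.75
```

```bash
cat > ov.py <<'E'
from h import *
# overlay model outlines on initial pictures
def circ(x,y,z,r): a=np.linspace(0,2*np.pi,49); return np.c_[x+r*np.cos(a),y+r*np.sin(a),np.full(49,z)]
def draw(n,src,crp,out,items):
    x0,y0,w,h,s=crp; im=cv2.imread(src)[y0:y0+h,x0:x0+w]; im=cv2.resize(im,None,fx=s,fy=s,interpolation=cv2.INTER_CUBIC)
    for P in items:
        q=((proj(n,P)-[x0,y0]+.5)*s).round().astype(int); cv2.polylines(im,[q.reshape(-1,1,2)],False,(0,255,0),1)
    cv2.imwrite(out,im)
def boxp(x,y,a,z):
    a=np.radians(a);c=np.array([[1,1],[1,-1],[-1,-1],[-1,1],[1,1]])*[.03,.018]
    return np.c_[c@np.array([[np.cos(a),np.sin(a)],[-np.sin(a),np.cos(a)]])+[x,y],np.full(5,z)]
def tray(L,W,x,y,a,div,z=.012):
    o=[]
    def f(c): 
        c=np.array(c); return np.c_[c@np.array([[np.cos(a),np.sin(a)],[-np.sin(a),np.cos(a)]])+[x,y],np.full(len(c),z)]
    o.append(f([[L/2,W/2],[L/2,-W/2],[-L/2,-W/2],[-L/2,W/2],[L/2,W/2]]))
    for d in div:o.append(f([[d,W/2],[d,-W/2]]))
    return o
if __name__=="__main__":
    cy=lambda x,y,r,h:[circ(x,y,0,r),circ(x,y,h,r)]
    it=cy(.557,-.0016,.018,.1)+cy(.5616,-.1108,.023,.06)+cy(.4487,-.0591,.028,.046)+[circ(.667,.069,0,.017),circ(.667,.069,.048,.017),circ(.667,.069,.07,.0115)]+[boxp(.6528,-.0697,97.3,0),boxp(.6528,-.0697,97.3,.045)]
    it+=cy(.4518,.0777,.032,.085)[1:]+cy(.5611,.1277,.036,.045)[1:]
    draw("top","pics/top0.png",(195,140,125,110,6.4),"pics/ot.png",it)
    draw("side","pics/side0.png",(170,160,155,110,5.1),"pics/os.png",it)
E
python3 ov.py; python3 plan.py 667 69 100 90
```

```text
t 1.77 p [646.7  34.5 182.5] jaw -90.0 tilt 0.05 F [ 1.  -0.6  0.8] w 65.3 mm q [ 0.36  0.38 -0.59  1.45  0.21  1.37 -1.81]
total loc [-20.3  82.5 -34.5] rv [-0.    -0.     0.001] rows 3
[-6.8, 27.5, -11.5], [-6.8, 27.5, -11.5], [-6.8, 27.5, -11.5], turn/row [-0.0001, -0.0002, 0.0003]
```

View pics/ot.png

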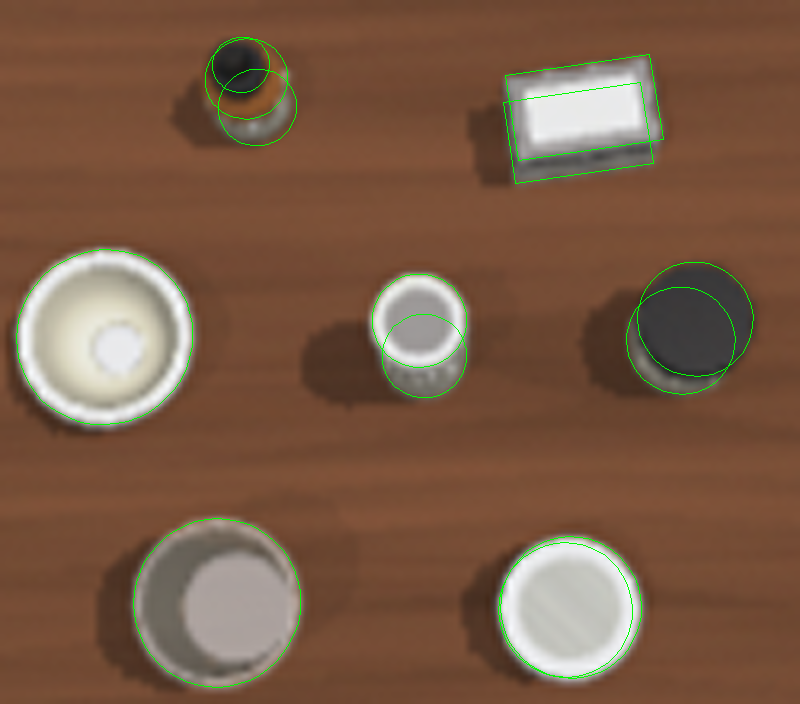

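View pics/os.png

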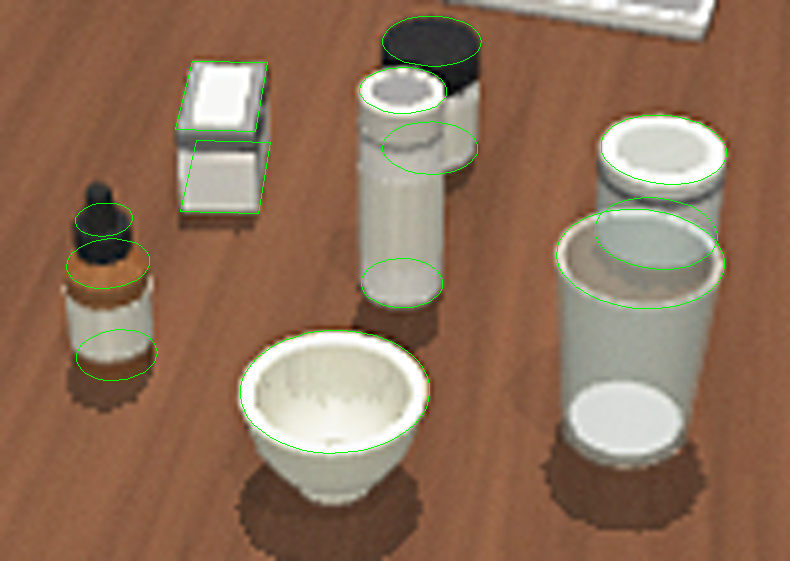

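>>> play_rows:
  translation:
    - [-10.5,0,-18]
    - [-10.8,0,-18]
    - [0,20,0]
    - [0,20,0]
    - [0,20,0]
    - [0,25,0]
    - [0,25,0]
    - [0,25,0]
    - [0,23.5,0]
    - [0,0,0]
  turn:
    - [0,0,0]
    - [0,0,0]
    - [0,0,0]
    - [0,0,0]
    - [0,0,0]
    - [0,0,0]
    - [0,0,0]
    - [0,0,0]
    - [0,0,0]
    - [0,0,0]
  fingers: [0.5,0.5,0.5,0.5,0.5,0.5,0.5,0.5,0.5,0.5]

```text
time: 2.6
position: [0.6628, 0.0681, 0.0184]
tool_rot: [0.013, -2.216, 2.218]
ft_force: [-1.3, -0.2, -0.7]
grip_width: 0.748
```

```bash
python3 plan.py 668 70.5 24 90
```

```text
t 2.60 p [662.8  68.1  18.4] jaw -89.9 tilt 0.60 F [-1.3 -0.2 -0.7] w 65.1 mm q [ 0.28  0.56 -0.56  1.56  0.31  1.12 -1.93]
total loc [-5.1 -5.6 -2.4] rv [-0.001  0.001  0.01 ] rows 1
[-5.1, -5.6, -2.4], turn/row [-0.0011, 0.0009, 0.0103]
```

>>> play_rows:
  translation:
    - [-5,-5.5,-2.4]
    - [0,0,0]
    - [0,0,0]
    - [0,0,0]
    - [0,0,0]
    - [0,0,0]
    - [0,0,0]
    - [0,0,0]
    - [0,0,0]
    - [0,0,0]
  turn:
    - [0,0,0.01]
    - [0,0,0]
    - [0,0,0]
    - [0,0,0]
    - [0,0,0]
    - [0,0,0]
    - [0,0,0]
    - [0,0,0]
    - [0,0,0]
    - [0,0,0]
  fingers: [0.5,0.5,0.5,-1,-1,-1,-1,-1,-1,-1]

```text
time: 3.43
position: [0.6723, 0.0715, 0.03]
tool_rot: [0.01, 2.216, -2.216]
ft_force: [-0.3, -0.2, -0.6]
grip_width: 0.302
```

```bash
python3 plan.py 668 70.5 180 90
```

```text
t 3.43 p [672.3  71.5  30. ] jaw -90.0 tilt 0.56 F [-0.3 -0.2 -0.6] w 26.3 mm q [ 0.27  0.55 -0.56  1.55  0.32  1.12 -1.93]
total loc [   2.9 -150.     1. ] rv [-0.     0.001 -0.01 ] rows 4
[0.7, -37.5, 0.2], [0.8, -37.5, 0.2], [0.9, -37.5, 0.2], [1.0, -37.5, 0.2], turn/row [-0.0, 0.0002, -0.0024]
```

>>> play_rows:
  translation:
    - [0,0,0]
    - [0,0,0]
    - [0,0,0]
    - [0,0,0]
    - [4,5,1]
    - [0,3,0]
    - [0,0,0]
    - [0,0,0]
    - [0,0,0]
    - [0,0,0]
  turn:
    - [0,0,0]
    - [0,0,0]
    - [0,0,0]
    - [0,0,0]
    - [0,0,-0.01]
    - [0,0,0]
    - [0,0,0]
    - [0,0,0]
    - [0,0,0]
    - [0,0,0]
  fingers: [0.5,0.5,0.5,0.5,0.5,0.5,0.5,0.5,0.5,0.5]

```text
time: 4.27
position: [0.6686, 0.0707, 0.0222]
tool_rot: [-0.001, 2.221, -2.221]
ft_force: [0.5, -0.2, 0.3]
grip_width: 0.744
```

```bash
python3 plan.py 668 70.5 22 90
python3 - <<'E'
from h import *
im=ctrl.get_image("side");cv2.imwrite("pics/side1.png",im);im=ctrl.get_image("top");cv2.imwrite("pics/top1.png",im)
crop("pics/side1.png",140,150,120,100,6.5,"pics/s4.png")
E
```

```text
t 4.27 p [668.6  70.7  22.2] jaw -89.9 tilt 0.01 F [ 0.5 -0.2  0.3] w 64.7 mm q [ 0.27  0.56 -0.56  1.56  0.32  1.12 -1.93]
total loc [0.6 0.2 0.2] rv [-0.     0.001 -0.   ] rows 1
[0.6, 0.2, 0.2], turn/row [-0.0, 0.0009, -0.0002]
```

View pics/s4.png

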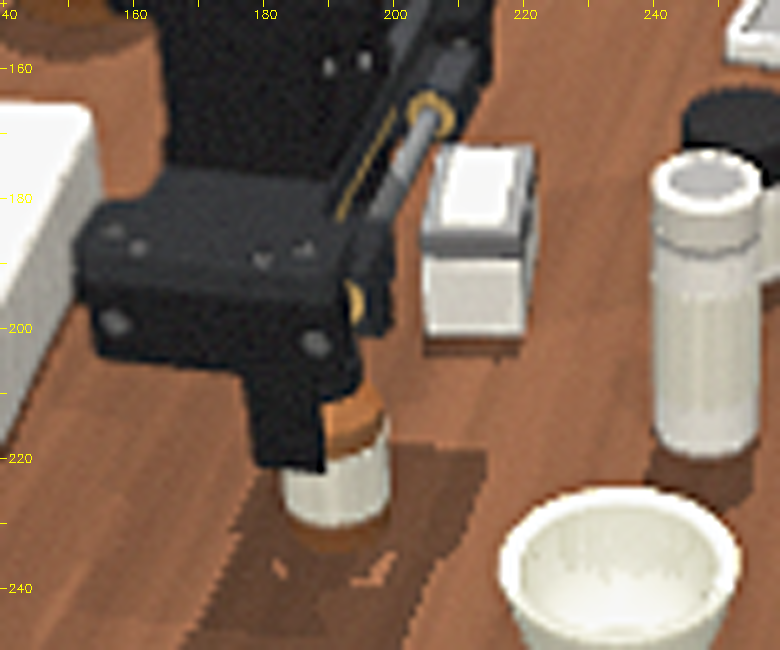

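Run:
```python
from h import *
print(proj("side",[[.6686,.1107,.022],[.6686,.0707,.03],[.6686,.0707,0],[.664,.0707,0]]))
crop("pics/top1.png",195,120,80,70,10,"pics/t4.png")
```

```text
[[185.12947834 233.18282762]
 [190.31638372 218.28799361]
 [191.37928285 229.36238217]
 [193.44473124 229.60240832]]
```

View pics/t4.png

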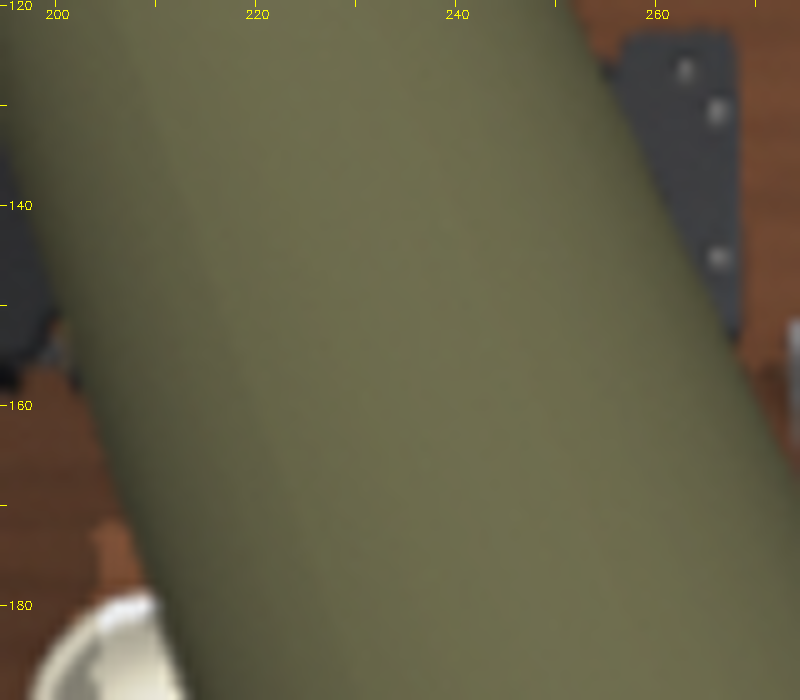

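Run:
```python
from h import *
for y in(.1,.105,.11,.115):
  print(y,[proj("side",[[.6686,y,z]])[0].round(1).tolist() for z in(.02,.03,.04,.05)])
```

```text
0.1 [[186.7, 230.7], [186.3, 226.9], [185.9, 223.0], [185.5, 219.2]]
0.105 [[186.0, 232.2], [185.6, 228.4], [185.2, 224.5], [184.8, 220.6]]
0.11 [[185.3, 233.7], [184.9, 229.9], [184.5, 226.1], [184.1, 222.2]]
0.115 [[184.6, 235.3], [184.2, 231.5], [183.8, 227.6], [183.3, 223.7]]
```

Run:
```python
from h import *
p=np.array([.1973,-.6188,.1922]);a=np.radians(-72.3);z=np.array([np.cos(a),np.sin(a),0]);x=np.cross([0,0,-1],z)
for h in(0,.014,.019,.038,.07):
  print(h,[proj("side",[p+z*s*w+[0,0,h]])[0].round(1).tolist() for w in(.0435,.0585) for s in(1,-1)])
crop("pics/side0.png",365,0,75,70,8,"pics/s5.png")
```

```text
0 [[386.3, 59.2], [398.0, 67.2], [384.4, 57.9], [400.2, 68.6]]
0.014 [[387.0, 54.9], [398.8, 62.7], [385.1, 53.7], [401.0, 64.2]]
0.019 [[387.2, 53.4], [399.1, 61.1], [385.3, 52.2], [401.3, 62.6]]
0.038 [[388.2, 47.6], [400.2, 55.1], [386.3, 46.4], [402.5, 56.4]]
0.07 [[389.9, 37.7], [402.1, 44.6], [387.9, 36.6], [404.4, 45.9]]
```

View pics/s5.png

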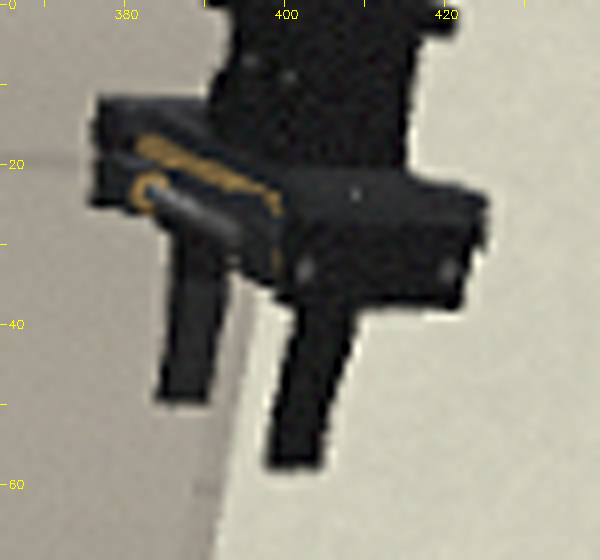

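>>> play_rows:
  translation:
    - [0.5,4,0]
    - [0,4,0]
    - [0,4,0]
    - [0,0,0]
    - [0,0,0]
    - [0,0,0]
    - [0,0,0]
    - [0,0,0]
    - [0,0,0]
    - [0,0,0]
  turn:
    - [0,0,0]
    - [0,0,0]
    - [0,0,0]
    - [0,0,0]
    - [0,0,0]
    - [0,0,0]
    - [0,0,0]
    - [0,0,0]
    - [0,0,0]
    - [0,0,0]
  fingers: [0.5,0.5,0.5,0.5,0.5,0.5,0.5,0.5,0.5,0.5]

```text
time: 5.2
position: [0.6681, 0.0706, 0.0102]
tool_rot: [-0.001, 2.221, -2.221]
ft_force: [0.5, 1.0, 0.2]
grip_width: 0.752
```

```bash
python3 plan.py 668 70.5 0 90
python3 - <<'E'
from h import *
im=ctrl.get_image("side");cv2.imwrite("pics/side2.png",im)
crop("pics/side2.png",140,150,120,100,6.5,"pics/s6.png")
E
```

```text
t 5.20 p [668.1  70.6  10.2] jaw -90.0 tilt 0.01 F [0.5 1.  0.2] w 65.4 mm q [ 0.27  0.57 -0.56  1.57  0.32  1.1  -1.93]
total loc [ 0.1 10.2  0.1] rv [-0.     0.001 -0.   ] rows 1
[0.1, 10.2, 0.1], turn/row [-0.0001, 0.0008, -0.0002]
```

View pics/s6.png

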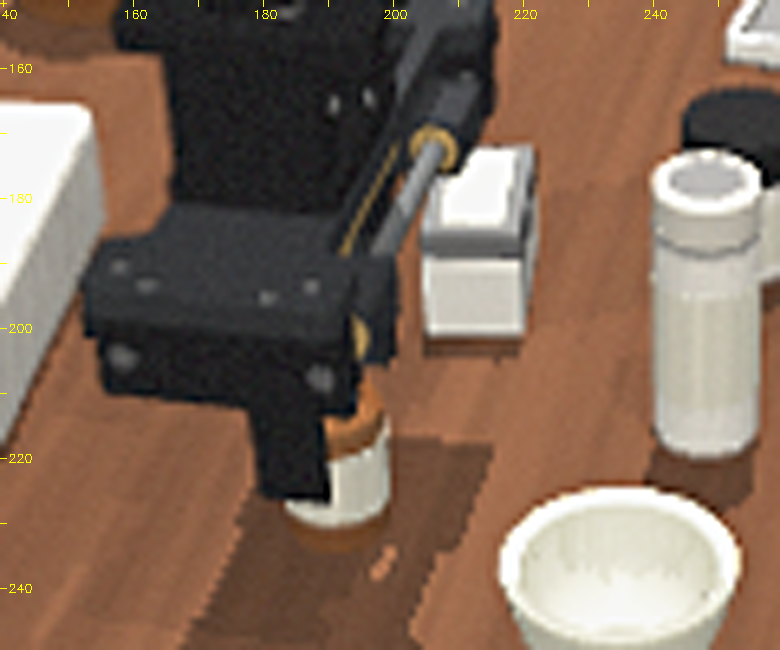

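>>> play_rows:
  translation:
    - [0,4,0]
    - [0,5,0]
    - [0,0,0]
    - [0,0,0]
    - [0,0,0]
    - [0,0,0]
    - [0,0,0]
    - [0,0,0]
    - [0,0,0]
    - [0,0,0]
  turn:
    - [0,0,0]
    - [0,0,0]
    - [0,0,0]
    - [0,0,0]
    - [0,0,0]
    - [0,0,0]
    - [0,0,0]
    - [0,0,0]
    - [0,0,0]
    - [0,0,0]
  fingers: [0.5,0.5,0.5,0.5,-1,-1,-1,-1,-1,-1]

```text
time: 6.08
position: [0.668, 0.0706, 0.0012]
tool_rot: [-0.001, 2.221, -2.221]
ft_force: [0.1, -0.0, 0.4]
grip_width: 0.384
```

```bash
python3 plan.py 668 70.5 140 90
```

```text
t 6.08 p [668.   70.6   1.2] jaw -90.0 tilt 0.01 F [ 0.1 -0.   0.4] w 33.4 mm q [ 0.27  0.58 -0.55  1.57  0.33  1.09 -1.94]
total loc [ 0.000e+00 -1.388e+02  1.000e-01] rv [ 0.     0.001 -0.   ] rows 4
[0.0, -34.7, 0.0], [0.0, -34.7, 0.0], [0.0, -34.7, 0.0], [0.0, -34.7, 0.0], turn/row [0.0, 0.0002, -0.0]
```

>>> play_rows:
  translation:
    - [0,-20,0]
    - [0,-30,0]
    - [0,-40,0]
    - [0,-40,0]
    - [20,0,-30]
    - [20,0,-30]
    - [20,0,-30]
    - [20,0,-30]
    - [20,0,-30]
    - [20,0,-30]
  turn:
    - [0,0,0]
    - [0,0,0]
    - [0,0,0]
    - [0,0,0]
    - [0,0,0]
    - [0,0,0]
    - [0,0,0]
    - [0,0,0]
    - [0,0,0]
    - [0,0,0]
  fingers: [-1,-1,-1,-1,-1,-1,-1,-1,-1,-1]

```text
time: 6.92
position: [0.5466, 0.2516, 0.1311]
tool_rot: [-0.0, 2.221, -2.221]
ft_force: [0.1, 0.4, -0.8]
grip_width: 0.381
```

>>> play_rows:
  translation:
    - [20,0,-30]
    - [21,0,-32]
    - [0,0,0]
    - [0,0,0]
    - [0,0,0]
    - [0,0,0]
    - [0,0,0]
    - [0,0,0]
    - [0,0,0]
    - [0,0,0]
  turn:
    - [0,0,0]
    - [0,0,0]
    - [0,0,0]
    - [0,0,0]
    - [0,0,0]
    - [0,0,0]
    - [0,0,0]
    - [0,0,0]
    - [0,0,0]
    - [0,0,0]
  fingers: [-1,-1,-1,-1,-1,-1,-1,-1,-1,-1]

```text
time: 7.75
position: [0.5071, 0.3119, 0.131]
tool_rot: [-0.0, -2.221, 2.221]
ft_force: [0.0, 0.5, -0.0]
grip_width: 0.383
```

```bash
python3 plan.py 506.6 312.8 50 90
python3 - <<'E'
from h import *
im=ctrl.get_image("side");cv2.imwrite("pics/side3.png",im)
E
```

```text
t 7.75 p [507.1 311.9 131. ] jaw -90.0 tilt 0.01 F [ 0.   0.5 -0. ] w 33.3 mm q [ 0.01  0.32 -0.73  1.65  0.22  1.25 -2.33]
total loc [ 0.5 81.  -0.9] rv [-0. -0.  0.] rows 3
[0.2, 27.0, -0.3], [0.2, 27.0, -0.3], [0.2, 27.0, -0.3], turn/row [-0.0, -0.0001, 0.0001]
```

View pics/side3.png

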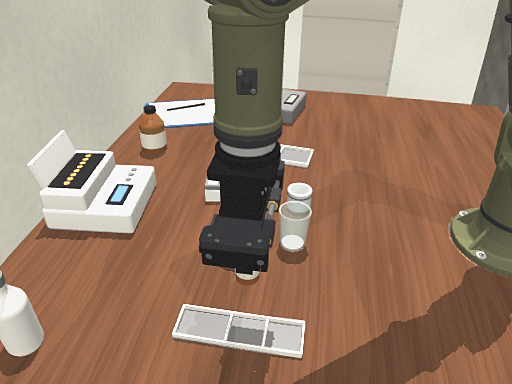

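>>> play_rows:
  translation:
    - [0.5,30,-0.9]
    - [0,35,0]
    - [0,30,0]
    - [0,15,0]
    - [0,8,0]
    - [0,4,0]
    - [0,0,0]
    - [0,0,0]
    - [0,0,0]
    - [0,0,0]
  turn:
    - [0,0,0]
    - [0,0,0]
    - [0,0,0]
    - [0,0,0]
    - [0,0,0]
    - [0,0,0]
    - [0,0,0]
    - [0,0,0]
    - [0,0,0]
    - [0,0,0]
  fingers: [-1,-1,-1,-1,-1,-1,-1,-1,-1,-1]

```text
time: 8.63
position: [0.5072, 0.3139, 0.0105]
tool_rot: [0.002, 2.221, -2.219]
ft_force: [-0.1, 0.2, -0.4]
grip_width: 0.378
```

```bash
python3 plan.py 506.6 312.8 6 90
python3 - <<'E'
from h import *
im=ctrl.get_image("side");cv2.imwrite("pics/side4.png",im)
crop("pics/side4.png",165,220,150,140,5.3,"pics/s7.png")
E
```

```text
t 8.63 p [507.2 313.9  10.5] jaw -90.0 tilt 0.14 F [-0.1  0.2 -0.4] w 32.8 mm q [-0.04  0.45 -0.68  1.77  0.32  1.04 -2.41]
total loc [0.6 4.5 1.1] rv [ 0.001  0.001 -0.002] rows 1
[0.6, 4.5, 1.1], turn/row [0.0009, 0.0008, -0.0022]
```

View pics/s7.png

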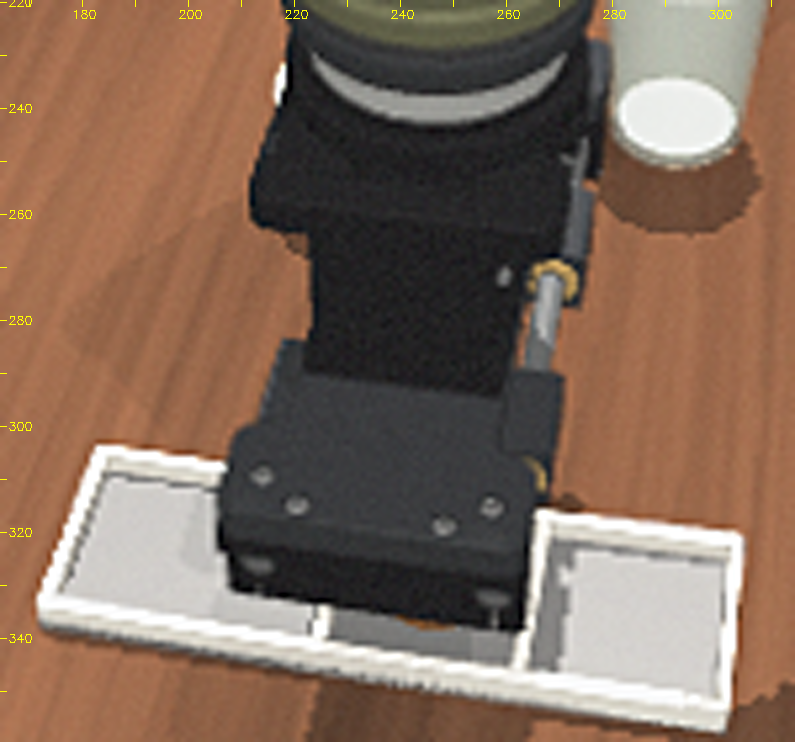

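>>> play_rows:
  translation:
    - [0.6,3,1]
    - [0,1.5,0]
    - [0,0,0]
    - [0,0,0]
    - [0,0,0]
    - [0,0,0]
    - [0,0,0]
    - [0,0,0]
    - [0,-15,0]
    - [0,-25,0]
  turn:
    - [0,0,0]
    - [0,0,0]
    - [0,0,0]
    - [0,0,0]
    - [0,0,0]
    - [0,0,0]
    - [0,0,0]
    - [0,0,0]
    - [0,0,0]
    - [0,0,0]
  fingers: [-1,-1,-1,-1,0.3,0.3,0.3,0.3,0.3,0.3]

```text
time: 9.52
position: [0.5034, 0.3108, 0.042]
tool_rot: [0.007, -2.216, 2.222]
ft_force: [0.1, 0.3, -0.0]
grip_width: 0.639
```

>>> play_rows:
  translation:
    - [0,-35,0]
    - [0,-40,0]
    - [0,-35,0]
    - [0,0,30]
    - [0,0,35]
    - [0,0,35]
    - [0,0,35]
    - [0,0,35]
    - [0,0,0]
    - [0,0,0]
  turn:
    - [0,0,0]
    - [0,0,0]
    - [0,0,0]
    - [0,0,0]
    - [0,0,0]
    - [0,0,0]
    - [0,0,0]
    - [0,0,0]
    - [0,0,0]
    - [0,0,0]
  fingers: [0.5,0.5,0.5,0.5,0.5,0.5,0.5,0.5,0.5,0.5]

```text
time: 10.35
position: [0.5062, 0.1395, 0.1544]
tool_rot: [-0.005, -2.218, 2.22]
ft_force: [-0.3, 0.1, -0.2]
grip_width: 0.748
```

```bash
python3 plan.py 652.5 -69.5 130 7
python3 - <<'E'
from h import *
for n in("side","top"):
    im=ctrl.get_image(n);cv2.imwrite(f"pics/{n}5.png",im)
crop("pics/side5.png",165,240,150,120,5.3,"pics/s8.png")
crop("pics/top5.png",110,160,70,100,5.9,"pics/t8.png")
E
```

```text
t 10.35 p [506.2 139.5 154.4] jaw -90.3 tilt 0.06 F [-0.3  0.1 -0.2] w 65.1 mm q [ 0.3   0.12 -0.66  1.79  0.08  1.25 -1.96]
total loc [-147.3   24.7  208.3] rv [-1.000e-03  1.444e+00 -1.000e-03] rows 12
[-12.3, 2.1, 17.4], [-14.3, 2.1, 15.8], [-16.1, 2.1, 13.9], [-17.6, 2.0, 11.9], [-18.9, 2.0, 9.7], [-19.9, 2.0, 7.4], [-20.7, 2.0, 4.9], [-21.1, 2.0, 2.4], [-21.3, 2.0, -0.2], [-21.1, 2.0, -2.7], [-20.6, 2.0, -5.2], [-19.8, 2.0, -7.7], turn/row [-0.0001, 0.1203, -0.0001]
```

View pics/s8.png

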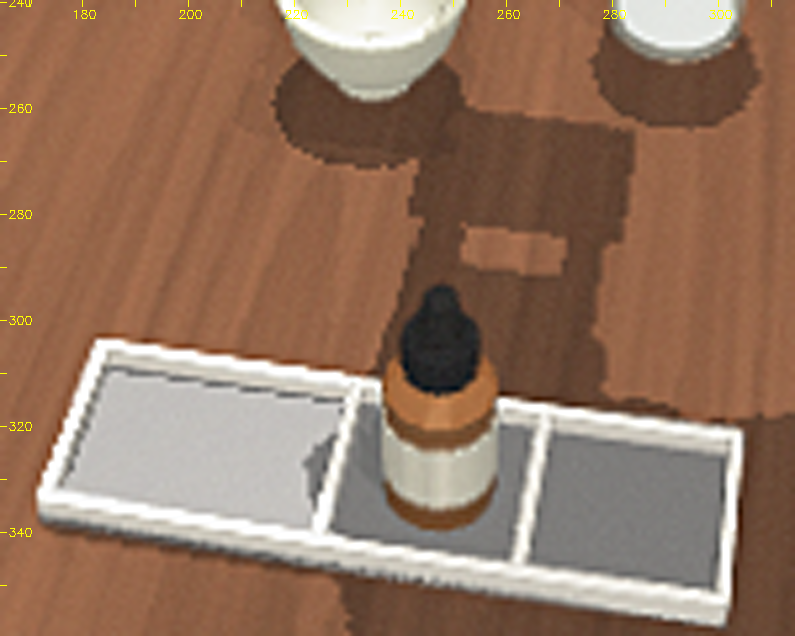

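View pics/t8.png

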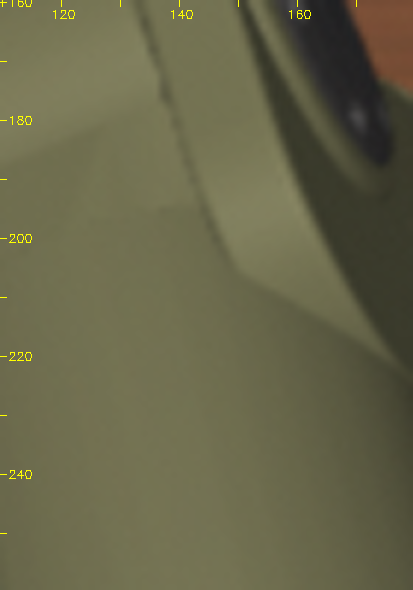

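```bash
sed -i 's/^d=.*/d=(j-cur+180)%360-180 if len(sys.argv)>6 else (j-cur+90)%180-90; a=np.radians(cur+d)/' plan.py; python3 plan.py 652.5 -69.5 130 7 15 abs
```

```text
t 10.45 p [505.7 143.2 154.6] jaw -89.9 tilt 0.04 F [-1.  -0.5 -0. ] w 65.6 mm q [ 0.29  0.12 -0.66  1.79  0.08  1.25 -1.96]
total loc [-146.5   24.5  212.9] rv [ 0.000e+00 -1.692e+00 -1.000e-03] rows 15
[-9.8, 1.6, 14.2], [-8.1, 1.6, 15.2], [-6.3, 1.6, 16.0], [-4.5, 1.6, 16.6], [-2.6, 1.6, 17.0], [-0.7, 1.6, 17.2], [1.3, 1.6, 17.2], [3.2, 1.6, 16.9], [5.1, 1.6, 16.5], [6.9, 1.6, 15.8], [8.6, 1.6, 14.9], [10.3, 1.6, 13.8], [11.8, 1.6, 12.6], [13.1, 1.6, 11.2], [14.3, 1.6, 9.7], turn/row [0.0, -0.1128, -0.0]
```

>>> play_rows:
  translation:
    - [-9.8,0,14.2]
    - [-8.1,0,15.2]
    - [-6.3,0,16]
    - [-4.5,0,16.6]
    - [-2.6,0,17]
    - [-0.7,0,17.2]
    - [1.3,0,17.2]
    - [3.2,0,16.9]
    - [5.1,0,16.5]
    - [6.9,0,15.8]
  turn:
    - [0,-0.113,0]
    - [0,-0.113,0]
    - [0,-0.113,0]
    - [0,-0.113,0]
    - [0,-0.113,0]
    - [0,-0.113,0]
    - [0,-0.113,0]
    - [0,-0.113,0]
    - [0,-0.113,0]
    - [0,-0.113,0]
  fingers: [0.5,0.5,0.5,0.5,0.5,0.5,0.5,0.5,0.5,0.5]

```text
time: 11.28
position: [0.6044, 0.0025, 0.1545]
tool_rot: [-0.973, 1.52, -1.518]
ft_force: [-0.2, -0.7, -0.2]
grip_width: 0.748
```

>>> play_rows:
  translation:
    - [8.6,0,14.9]
    - [10.3,0,13.8]
    - [11.8,0,12.6]
    - [13.1,0,11.2]
    - [14.3,0,9.7]
    - [0,0,0]
    - [0,0,0]
    - [0,0,0]
    - [0,0,0]
    - [0,0,0]
  turn:
    - [0,-0.113,0]
    - [0,-0.113,0]
    - [0,-0.113,0]
    - [0,-0.113,0]
    - [0,-0.113,0]
    - [0,0,0]
    - [0,0,0]
    - [0,0,0]
    - [0,0,0]
    - [0,0,0]
  fingers: [0.5,0.5,0.5,0.5,0.5,0.5,0.5,0.5,0.5,0.5]

```text
time: 12.12
position: [0.6525, -0.0684, 0.1549]
tool_rot: [-1.266, 1.116, -1.116]
ft_force: [-0.4, 0.7, 0.2]
grip_width: 0.758
```

```bash
python3 plan.py 652.5 -69.5 0 7
```

```text
t 12.12 p [652.5 -68.4 154.9] jaw 7.2 tilt 0.01 F [-0.4  0.7  0.2] w 65.9 mm q [ 0.6   0.44 -0.71  1.47  0.29  1.34 -0.01]
total loc [  1.1 154.9  -0.2] rv [-0.     0.004 -0.   ] rows 4
[0.3, 38.7, -0.0], [0.3, 38.7, -0.0], [0.3, 38.7, -0.0], [0.3, 38.7, -0.0], turn/row [-0.0, 0.001, -0.0]
```

>>> play_rows:
  translation:
    - [1.1,30,0]
    - [0,35,0]
    - [0,35,0]
    - [0,25,0]
    - [0,15,0]
    - [0,10,0]
    - [0,5,0]
    - [0,3,0]
    - [0,0,0]
    - [0,0,0]
  turn:
    - [0,0.004,0]
    - [0,0,0]
    - [0,0,0]
    - [0,0,0]
    - [0,0,0]
    - [0,0,0]
    - [0,0,0]
    - [0,0,0]
    - [0,0,0]
    - [0,0,0]
  fingers: [0.5,0.5,0.5,0.5,0.5,0.5,0.5,0.5,0.5,0.5]

```text
time: 12.95
position: [0.6541, -0.0713, -0.0019]
tool_rot: [-1.263, 1.118, -1.121]
ft_force: [0.0, -0.2, -0.2]
grip_width: 0.745
```

>>> play_rows:
  translation:
    - [0,0,0]
    - [0,0,0]
    - [0,0,0]
    - [0,0,0]
    - [0,0,0]
    - [0,0,0]
    - [0,0,0]
    - [0,0,0]
    - [0,0,0]
    - [0,0,0]
  turn:
    - [0,0,0]
    - [0,0,0]
    - [0,0,0]
    - [0,0,0]
    - [0,0,0]
    - [0,0,0]
    - [0,0,0]
    - [0,0,0]
    - [0,0,0]
    - [0,0,0]
  fingers: [0.5,-1,-1,-1,-1,-1,-1,-1,-1,-1]

```text
time: 13.78
position: [0.653, -0.0714, -0.0034]
tool_rot: [-1.264, 1.12, -1.12]
ft_force: [-0.1, 0.2, 0.7]
grip_width: 0.408
```

```bash
python3 plan.py 578 312 130 7
python3 - <<'E'
from h import *
im=ctrl.get_image("side");cv2.imwrite(f"pics/side6.png",im)
crop("pics/side6.png",160,110,130,110,6,"pics/s9.png")
E
```

```text
t 13.78 p [653.  -71.4  -3.4] jaw 6.9 tilt 0.01 F [-0.1  0.2  0.7] w 35.5 mm q [ 0.56  0.58 -0.65  1.61  0.39  1.08 -0.08]
total loc [-389.6 -133.4  -28.1] rv [-0.    -0.001  0.   ] rows 11
[-35.4, -12.1, -2.6], [-35.4, -12.1, -2.6], [-35.4, -12.1, -2.6], [-35.4, -12.1, -2.5], [-35.4, -12.1, -2.5], [-35.4, -12.1, -2.5], [-35.4, -12.1, -2.5], [-35.4, -12.1, -2.5], [-35.4, -12.1, -2.5], [-35.4, -12.1, -2.5], [-35.4, -12.1, -2.5], turn/row [-0.0, -0.0001, 0.0]
```

View pics/s9.png

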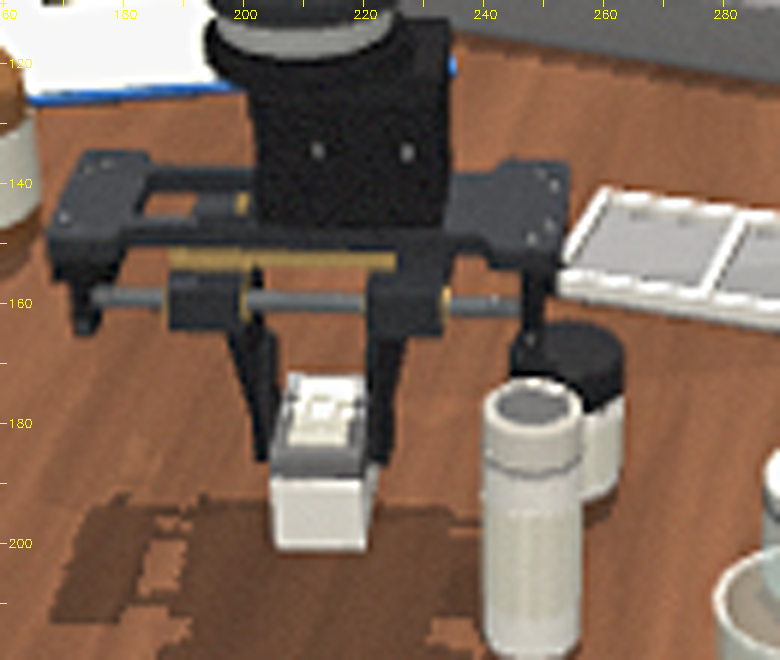

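>>> play_rows:
  translation:
    - [0,-20,0]
    - [0,-35,0]
    - [0,-40,0]
    - [0,-35,0]
    - [-16,0,0]
    - [0,0,0]
    - [0,0,0]
    - [0,0,0]
    - [0,0,0]
    - [0,0,0]
  turn:
    - [0,0,0]
    - [0,0,0]
    - [0,0,0]
    - [0,0,0]
    - [0,0,0]
    - [0,0,0]
    - [0,0,0]
    - [0,0,0]
    - [0,0,0]
    - [0,0,0]
  fingers: [-1,-1,-1,-1,-1,-1,-1,-1,-1,-1]

```text
time: 14.67
position: [0.6501, -0.0564, 0.1249]
tool_rot: [-1.266, 1.122, -1.119]
ft_force: [0.5, 0.3, -1.1]
grip_width: 0.411
```

```bash
python3 plan.py 580 312 130 89.4 15 abs
```

```text
t 14.67 p [650.1 -56.4 124.9] jaw 6.9 tilt 0.16 F [ 0.5  0.3 -1.1] w 35.7 mm q [ 0.58  0.46 -0.71  1.51  0.3   1.29 -0.04]
total loc [-374.2   -5.   -25.5] rv [ 0.002 -1.44  -0.002] rows 15
[-24.9, -0.3, -1.7], [-25.0, -0.3, 0.7], [-24.8, -0.3, 3.1], [-24.4, -0.3, 5.5], [-23.8, -0.3, 7.8], [-22.9, -0.3, 10.0], [-21.8, -0.3, 12.2], [-20.6, -0.3, 14.2], [-19.1, -0.3, 16.1], [-17.5, -0.4, 17.9], [-15.7, -0.4, 19.5], [-13.8, -0.3, 20.9], [-11.7, -0.3, 22.1], [-9.5, -0.3, 23.1], [-7.3, -0.3, 23.9], turn/row [0.0001, -0.096, -0.0001]
```

>>> play_rows:
  translation:
    - [-24.9,-0.3,-1.7]
    - [-25,-0.3,0.7]
    - [-24.8,-0.3,3.1]
    - [-24.4,-0.3,5.5]
    - [-23.8,-0.3,7.8]
    - [-22.9,-0.3,10]
    - [-21.8,-0.3,12.2]
    - [-20.6,-0.3,14.2]
    - [-19.1,-0.3,16.1]
    - [-17.5,-0.3,17.9]
  turn:
    - [0,-0.096,0]
    - [0,-0.096,0]
    - [0,-0.096,0]
    - [0,-0.096,0]
    - [0,-0.096,0]
    - [0,-0.096,0]
    - [0,-0.096,0]
    - [0,-0.096,0]
    - [0,-0.096,0]
    - [0,-0.096,0]
  fingers: [-1,-1,-1,-1,-1,-1,-1,-1,-1,-1]

```text
time: 15.5
position: [0.6038, 0.1905, 0.1288]
tool_rot: [-1.538, 0.382, -0.38]
ft_force: [0.3, 0.1, -0.9]
grip_width: 0.411
```

>>> play_rows:
  translation:
    - [-15.7,-0.3,19.5]
    - [-13.8,-0.3,20.9]
    - [-11.7,-0.3,22.1]
    - [-9.5,-0.3,23.1]
    - [-7.3,-0.3,23.9]
    - [0,0,0]
    - [0,0,0]
    - [0,0,0]
    - [0,0,0]
    - [0,0,0]
  turn:
    - [0,-0.096,0]
    - [0,-0.096,0]
    - [0,-0.096,0]
    - [0,-0.096,0]
    - [0,-0.096,0]
    - [0,0,0]
    - [0,0,0]
    - [0,0,0]
    - [0,0,0]
    - [0,0,0]
  fingers: [-1,-1,-1,-1,-1,-1,-1,-1,-1,-1]

```text
time: 16.33
position: [0.5815, 0.311, 0.1307]
tool_rot: [-1.572, 0.01, -0.01]
ft_force: [0.5, -0.4, -0.9]
grip_width: 0.412
```

```bash
python3 plan.py 580 312 50 89.4
```

```text
t 16.33 p [581.5 311.  130.7] jaw 89.3 tilt 0.07 F [ 0.5 -0.4 -0.9] w 35.9 mm q [ 0.2   0.59 -1.04  1.48  0.51  1.37  0.69]
total loc [-1.5 80.7  1. ] rv [ 0.001 -0.002 -0.   ] rows 3
[-0.5, 26.9, 0.3], [-0.5, 26.9, 0.3], [-0.5, 26.9, 0.3], turn/row [0.0004, -0.0008, -0.0]
```

>>> play_rows:
  translation:
    - [-1.5,30,1]
    - [0,35,0]
    - [0,30,0]
    - [0,15,0]
    - [0,10,0]
    - [0,5,0]
    - [0,3,0]
    - [0,0,0]
    - [0,0,0]
    - [0,0,0]
  turn:
    - [0,0,0]
    - [0,0,0]
    - [0,0,0]
    - [0,0,0]
    - [0,0,0]
    - [0,0,0]
    - [0,0,0]
    - [0,0,0]
    - [0,0,0]
    - [0,0,0]
  fingers: [-1,-1,-1,-1,-1,-1,-1,-1,-1,-1]

```text
time: 17.17
position: [0.5799, 0.3146, 0.0045]
tool_rot: [-1.57, 0.006, -0.009]
ft_force: [-0.6, 0.3, -0.3]
grip_width: 0.413
```

```bash
python3 plan.py 580 312 1 89.4;  python3 - <<'E'
from h import *
im=ctrl.get_image("side");cv2.imwrite(f"pics/side7.png",im)
crop("pics/side7.png",150,230,160,130,5,"pics/s10.png")
E
```

```text
t 17.17 p [579.9 314.6   4.5] jaw 89.4 tilt 0.13 F [-0.6  0.3 -0.3] w 36.0 mm q [ 0.15  0.7  -0.96  1.6   0.61  1.17  0.62]
total loc [ 0.1  3.5 -2.6] rv [-0.001  0.001  0.002] rows 1
[0.1, 3.5, -2.6], turn/row [-0.001, 0.0006, 0.002]
```

View pics/s10.png

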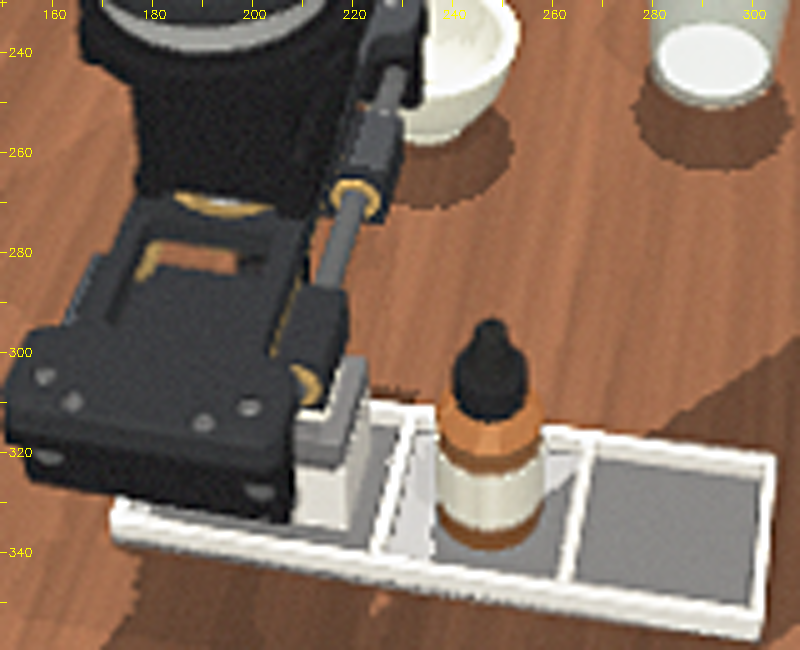

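>>> play_rows:
  translation:
    - [0,2,-1.5]
    - [0,1.5,0]
    - [0,0,0]
    - [0,0,0]
    - [0,0,0]
    - [0,0,0]
    - [0,0,0]
    - [0,0,0]
    - [0,-15,0]
    - [0,-25,0]
  turn:
    - [0,0,0]
    - [0,0,0]
    - [0,0,0]
    - [0,0,0]
    - [0,0,0]
    - [0,0,0]
    - [0,0,0]
    - [0,0,0]
    - [0,0,0]
    - [0,0,0]
  fingers: [-1,-1,-1,-1,0.3,0.3,0.3,0.3,0.3,0.3]

```text
time: 18.05
position: [0.5772, 0.3111, 0.0377]
tool_rot: [-1.573, 0.011, -0.004]
ft_force: [0.3, -0.6, 1.1]
grip_width: 0.644
```

>>> play_rows:
  translation:
    - [0,-35,0]
    - [0,-40,0]
    - [0,-40,0]
    - [0,0,-35]
    - [0,0,-38]
    - [0,0,-38]
    - [0,0,-38]
    - [0,0,-38]
    - [0,0,-38]
    - [0,0,-38]
  turn:
    - [0,0,0]
    - [0,0,0]
    - [0,0,0]
    - [0,0,0]
    - [0,0,0]
    - [0,0,0]
    - [0,0,0]
    - [0,0,0]
    - [0,0,0]
    - [0,0,0]
  fingers: [0.5,0.5,0.5,0.5,0.5,0.5,0.5,0.5,0.5,0.5]

```text
time: 18.88
position: [0.5763, 0.0479, 0.1557]
tool_rot: [-1.571, 0.006, -0.008]
ft_force: [0.3, 0.1, -0.8]
grip_width: 0.75
```

```bash
python3 plan.py 556.5 -1.5 150 90;  python3 - <<'E'
from h import *
for n in("side","top"):
    im=ctrl.get_image(n);cv2.imwrite(f"pics/{n}8.png",im)
crop("pics/side8.png",165,240,150,120,5.3,"pics/s11.png")
crop("pics/top8.png",110,160,70,100,5.9,"pics/t11.png")
E
```

```text
t 18.88 p [576.3  47.9 155.7] jaw 89.5 tilt 0.07 F [ 0.3  0.1 -0.8] w 65.3 mm q [ 0.78  0.39 -1.12  1.66  0.36  1.32  1.16]
total loc [-19.4   5.7 -49.6] rv [ 0.001 -0.009  0.001] rows 2
[-9.7, 2.9, -24.8], [-9.8, 2.8, -24.8], turn/row [0.0003, -0.0046, 0.0005]
```

View pics/s11.png

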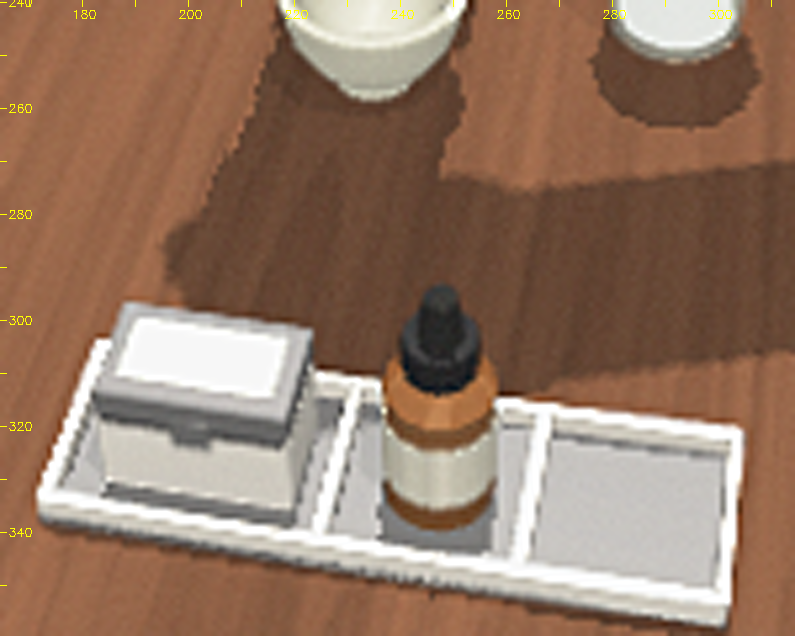

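View pics/t11.png

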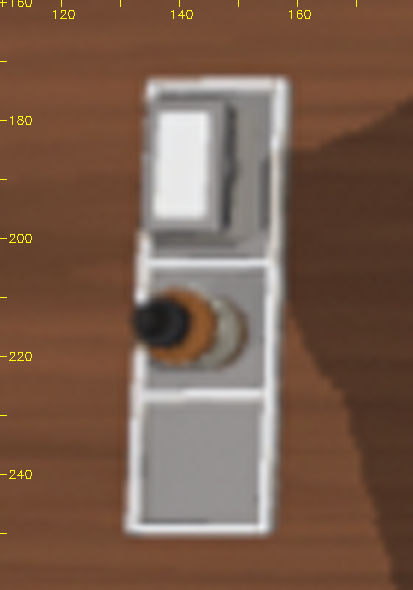

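>>> play_rows:
  translation:
    - [-9,0,-24.8]
    - [-9,0,-24.8]
    - [0,0,0]
    - [0,0,0]
    - [0,30,0]
    - [0,35,0]
    - [0,30,0]
    - [0,15,0]
    - [0,0,0]
    - [0,0,0]
  turn:
    - [0,-0.005,0]
    - [0,-0.005,0]
    - [0,0,0]
    - [0,0,0]
    - [0,0,0]
    - [0,0,0]
    - [0,0,0]
    - [0,0,0]
    - [0,0,0]
    - [0,0,0]
  fingers: [0.5,0.5,0.5,0.5,0.5,0.5,0.5,0.5,0.5,0.5]

```text
time: 19.82
position: [0.5585, 0.0016, 0.0452]
tool_rot: [-1.57, -0.002, 0.002]
ft_force: [0.2, 0.5, 1.0]
grip_width: 0.749
```

```bash
python3 plan.py 556.5 -1.5 25 90
```

```text
t 19.82 p [558.5   1.6  45.2] jaw 90.1 tilt 0.06 F [0.2 0.5 1. ] w 65.1 mm q [ 0.83  0.46 -1.06  1.82  0.44  1.12  1.19]
total loc [-2.  20.2 -3.1] rv [-0.001  0.002 -0.   ] rows 1
[-2.0, 20.2, -3.1], turn/row [-0.001, 0.0022, -0.0001]
```

>>> play_rows:
  translation:
    - [-1.5,5,-2.5]
    - [0,10,0]
    - [0,5,0]
    - [0,0,0]
    - [0,0,0]
    - [0,0,0]
    - [0,0,0]
    - [0,0,0]
    - [0,0,0]
    - [0,0,0]
  turn:
    - [0,0,0]
    - [0,0,0]
    - [0,0,0]
    - [0,0,0]
    - [0,0,0]
    - [0,0,0]
    - [0,0,0]
    - [0,0,0]
    - [0,0,0]
    - [0,0,0]
  fingers: [0.5,0.5,0.5,0.5,0.5,-1,-1,-1,-1,-1]

```text
time: 20.65
position: [0.5568, -0.0025, 0.0247]
tool_rot: [-1.571, -0.0, -0.0]
ft_force: [-0.8, -0.7, -0.0]
grip_width: 0.455
```

>>> play_rows:
  translation:
    - [0,0,0]
    - [0,-10,0]
    - [0,-25,0]
    - [0,-35,0]
    - [0,-40,0]
    - [0,-30,0]
    - [0,0,0]
    - [0,0,0]
    - [0,0,0]
    - [0,0,0]
  turn:
    - [0,0,0]
    - [0,0,0]
    - [0,0,0]
    - [0,0,0]
    - [0,0,0]
    - [0,0,0]
    - [0,0,0]
    - [0,0,0]
    - [0,0,0]
    - [0,0,0]
  fingers: [-1,-1,-1,-1,-1,-1,-1,-1,-1,-1]

```text
time: 21.48
position: [0.5555, -0.0028, 0.1633]
tool_rot: [-1.571, 0.002, 0.002]
ft_force: [-0.1, -0.6, -0.5]
grip_width: 0.406
```

```bash
python3 plan.py 447 313 165 89.4;  python3 - <<'E'
from h import *
for n in("side",):
    im=ctrl.get_image(n);cv2.imwrite(f"pics/{n}9.png",im)
E
```

```text
t 21.48 p [555.5  -2.8 163.3] jaw 90.0 tilt 0.15 F [-0.1 -0.6 -0.5] w 35.3 mm q [ 0.93  0.33 -1.15  1.7   0.31  1.32  1.29]
total loc [-108.5   -1.5  315.8] rv [ 0.     0.011 -0.003] rows 9
[-12.1, -0.2, 35.1], [-12.1, -0.2, 35.1], [-12.1, -0.2, 35.1], [-12.2, -0.2, 35.0], [-12.2, -0.2, 35.0], [-12.3, -0.2, 35.0], [-12.3, -0.2, 35.0], [-12.3, -0.2, 35.0], [-12.4, -0.2, 35.0], turn/row [0.0, 0.0012, -0.0003]
```

View pics/side9.png

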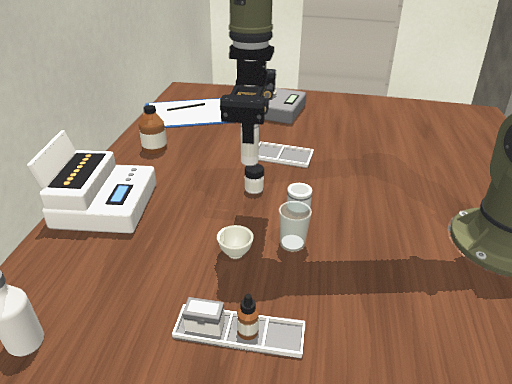

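>>> play_rows:
  translation:
    - [-10,0,30]
    - [-12.3,0,35.5]
    - [-12.3,0,35.5]
    - [-12.3,0,35.5]
    - [-12.3,0,35.5]
    - [-12.3,0,35.5]
    - [-12.3,0,35.5]
    - [-12.3,0,35.5]
    - [-8,0,25]
    - [-4.5,0,12]
  turn:
    - [0,0.001,0]
    - [0,0.001,0]
    - [0,0.001,0]
    - [0,0.001,0]
    - [0,0.001,0]
    - [0,0.001,0]
    - [0,0.001,0]
    - [0,0.001,0]
    - [0,0.001,0]
    - [0,0.001,0]
  fingers: [-1,-1,-1,-1,-1,-1,-1,-1,-1,-1]

```text
time: 22.37
position: [0.4459, 0.3177, 0.1638]
tool_rot: [-1.569, 0.005, -0.001]
ft_force: [0.2, -0.8, -1.1]
grip_width: 0.409
```

>>> play_rows:
  translation:
    - [0,0,0]
    - [0,0,0]
    - [0,0,0]
    - [0,20,0]
    - [0,30,0]
    - [0,25,0]
    - [0,20,0]
    - [0,10,0]
    - [0,0,0]
    - [0,0,0]
  turn:
    - [0,0,0]
    - [0,0,0]
    - [0,0,0]
    - [0,0,0]
    - [0,0,0]
    - [0,0,0]
    - [0,0,0]
    - [0,0,0]
    - [0,0,0]
    - [0,0,0]
  fingers: [-1,-1,-1,-1,-1,-1,-1,-1,-1,-1]

```text
time: 23.2
position: [0.4499, 0.3126, 0.0597]
tool_rot: [-1.571, 0.009, -0.009]
ft_force: [0.0, 0.8, 0.1]
grip_width: 0.411
```

```bash
python3 plan.py 446.6 313 30 89.4;  python3 - <<'E'
from h import *
for n in("side",):
    im=ctrl.get_image(n);cv2.imwrite(f"pics/{n}10.png",im)
crop("pics/side10.png",165,230,160,130,5,"pics/s12.png")
E
```

```text
t 23.20 p [449.9 312.6  59.7] jaw 89.3 tilt 0.02 F [0.  0.8 0.1] w 35.8 mm q [ 0.29  0.44 -1.13  1.83  0.44  1.15  0.57]
total loc [-3.3 29.7  0.4] rv [ 0.    -0.001 -0.   ] rows 1
[-3.3, 29.7, 0.4], turn/row [0.0002, -0.0009, -0.0004]
```

View pics/s12.png

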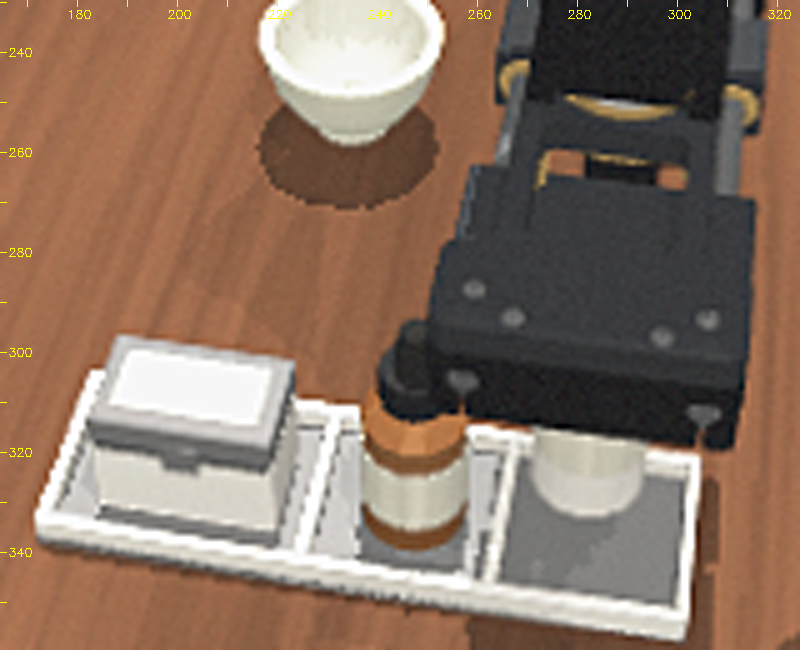

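>>> play_rows:
  translation:
    - [-3,5,0.4]
    - [0,12,0]
    - [0,8,0]
    - [0,4,0]
    - [0,1.5,0]
    - [0,0,0]
    - [0,0,0]
    - [0,0,0]
    - [0,0,0]
    - [0,0,0]
  turn:
    - [0,0,0]
    - [0,0,0]
    - [0,0,0]
    - [0,0,0]
    - [0,0,0]
    - [0,0,0]
    - [0,0,0]
    - [0,0,0]
    - [0,0,0]
    - [0,0,0]
  fingers: [-1,-1,-1,-1,-1,-1,-1,-1,-1,-1]

```text
time: 24.08
position: [0.4463, 0.3139, 0.029]
tool_rot: [-1.571, 0.008, -0.008]
ft_force: [-0.4, 0.6, -0.9]
grip_width: 0.416
```

>>> play_rows:
  translation:
    - [0,0,0]
    - [0,0,0]
    - [0,0,0]
    - [0,0,0]
    - [0,0,0]
    - [0,-10,0]
    - [0,-20,0]
    - [0,-30,0]
    - [0,-40,0]
    - [0,-40,0]
  turn:
    - [0,0,0]
    - [0,0,0]
    - [0,0,0]
    - [0,0,0]
    - [0,0,0]
    - [0,0,0]
    - [0,0,0]
    - [0,0,0]
    - [0,0,0]
    - [0,0,0]
  fingers: [-1,0.3,0.3,0.3,0.3,0.3,0.3,0.3,0.3,0.3]

```text
time: 24.92
position: [0.4454, 0.3138, 0.1707]
tool_rot: [-1.571, 0.008, -0.006]
ft_force: [0.1, 0.5, -0.0]
grip_width: 0.653
```

```bash
python3 plan.py 448.7 -59 160 90 10
```

```text
t 24.92 p [445.4 313.8 170.7] jaw 89.5 tilt 0.08 F [ 0.1  0.5 -0. ] w 56.8 mm q [ 0.39  0.32 -1.23  1.71  0.31  1.33  0.66]
total loc [   6.5   10.9 -372.7] rv [ 0.    -0.009 -0.001] rows 10
[0.7, 1.1, -37.3], [0.6, 1.1, -37.3], [0.6, 1.1, -37.3], [0.6, 1.1, -37.3], [0.5, 1.1, -37.3], [0.5, 1.1, -37.3], [0.5, 1.1, -37.3], [0.4, 1.1, -37.3], [0.4, 1.1, -37.3], [0.4, 1.1, -37.3], turn/row [0.0, -0.0009, -0.0001]
```

>>> play_rows:
  translation:
    - [5,0,-37]
    - [5,0,-37]
    - [5,0,-37]
    - [5,0,-37]
    - [5,0,-37]
    - [0,0,0]
    - [0,0,0]
    - [0,0,0]
    - [0,0,0]
    - [0,0,0]
  turn:
    - [0,0,0]
    - [0,0,0]
    - [0,0,0]
    - [0,0,0]
    - [0,0,0]
    - [0,0,0]
    - [0,0,0]
    - [0,0,0]
    - [0,0,0]
    - [0,0,0]
  fingers: [0.9,0.9,0.9,0.9,0.9,0.9,0.9,0.9,0.9,0.9]

```text
time: 25.75
position: [0.4691, 0.1308, 0.1693]
tool_rot: [-1.57, 0.005, -0.005]
ft_force: [-0.2, -0.4, -0.6]
grip_width: 0.951
```

```bash
python3 plan.py 448.7 -59 160 -90 15 abs
python3 - <<'E'
from h import *
for n in("side","top"):
    im=ctrl.get_image(n);cv2.imwrite(f"pics/{n}11.png",im)
crop("pics/side11.png",165,230,150,130,5.3,"pics/s13.png")
crop("pics/top11.png",110,160,70,100,5.9,"pics/t13.png")
E
```

```text
t 25.75 p [469.1 130.8 169.3] jaw 89.7 tilt 0.03 F [-0.2 -0.4 -0.6] w 82.8 mm q [ 0.94  0.07 -1.28  1.84  0.07  1.28  1.2 ]
total loc [ -19.2    9.2 -189.9] rv [-0.000e+00  3.136e+00 -1.000e-03] rows 15
[-1.3, 0.6, -12.7], [1.4, 0.6, -12.6], [4.0, 0.6, -12.1], [6.4, 0.6, -11.0], [8.5, 0.6, -9.4], [10.3, 0.6, -7.5], [11.6, 0.6, -5.2], [12.4, 0.6, -2.6], [12.7, 0.6, 0.0], [12.4, 0.6, 2.6], [11.6, 0.6, 5.2], [10.3, 0.6, 7.5], [8.5, 0.6, 9.4], [6.4, 0.6, 11.0], [4.0, 0.6, 12.1], turn/row [-0.0, 0.209, -0.0001]
```

View pics/s13.png

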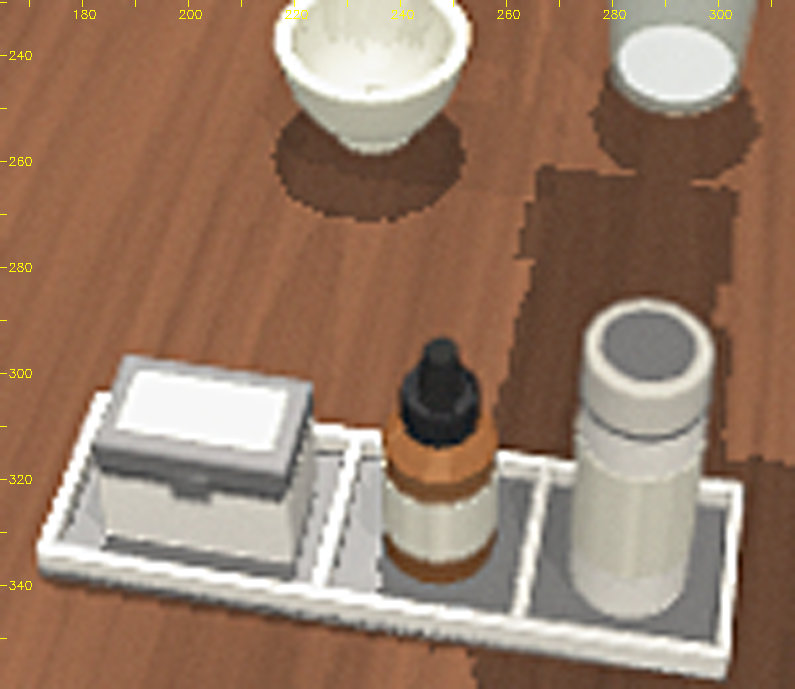

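View pics/t13.png

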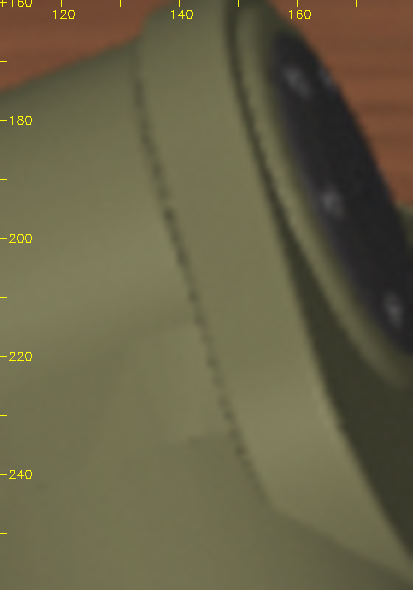

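```bash
python3 plan.py 470 -57 168 -2 14 abs
```

```text
t 25.85 p [469.1 130.3 169.2] jaw 89.6 tilt 0.03 F [-0.7  0.3  0.4] w 82.5 mm q [ 0.94  0.07 -1.28  1.84  0.07  1.28  1.2 ]
total loc [   2.1    1.1 -187.3] rv [-0.     1.599 -0.   ] rows 14
[0.1, 0.1, -13.4], [1.7, 0.1, -13.3], [3.2, 0.1, -13.0], [4.6, 0.1, -12.6], [6.0, 0.1, -11.9], [7.4, 0.1, -11.2], [8.6, 0.1, -10.3], [9.7, 0.1, -9.2], [10.7, 0.1, -8.1], [11.5, 0.1, -6.8], [12.2, 0.1, -5.4], [12.8, 0.1, -4.0], [13.1, 0.1, -2.5], [13.3, 0.1, -1.0], turn/row [-0.0, 0.1142, -0.0]
```

>>> play_rows:
  translation:
    - [0.1,0,-13.4]
    - [1.7,0,-13.3]
    - [3.2,0,-13]
    - [4.6,0,-12.6]
    - [6,0,-11.9]
    - [7.4,0,-11.2]
    - [8.6,0,-10.3]
    - [9.7,0,-9.2]
    - [10.7,0,-8.1]
    - [11.5,0,-6.8]
  turn:
    - [0,0.114,0]
    - [0,0.114,0]
    - [0,0.114,0]
    - [0,0.114,0]
    - [0,0.114,0]
    - [0,0.114,0]
    - [0,0.114,0]
    - [0,0.114,0]
    - [0,0.114,0]
    - [0,0.114,0]
  fingers: [0.9,0.9,0.9,0.9,0.9,0.9,0.9,0.9,0.9,0.9]

```text
time: 26.68
position: [0.4697, -0.0049, 0.1691]
tool_rot: [-1.378, 0.897, -0.896]
ft_force: [-0.3, -0.5, 0.5]
grip_width: 0.948
```

>>> play_rows:
  translation:
    - [12.2,0,-5.4]
    - [12.8,0,-4]
    - [13.1,0,-2.5]
    - [13.3,0,-1]
    - [0,0,0]
    - [0,0,0]
    - [0,0,0]
    - [0,0,0]
    - [0,0,0]
    - [0,0,0]
  turn:
    - [0,0.114,0]
    - [0,0.114,0]
    - [0,0.114,0]
    - [0,0.114,0]
    - [0,0,0]
    - [0,0,0]
    - [0,0,0]
    - [0,0,0]
    - [0,0,0]
    - [0,0,0]
  fingers: [0.9,0.9,0.9,0.9,0.9,0.9,0.9,0.9,0.9,0.9]

```text
time: 27.52
position: [0.47, -0.058, 0.1691]
tool_rot: [-1.194, 1.233, -1.234]
ft_force: [0.8, -0.3, 0.1]
grip_width: 0.947
```

```bash
python3 plan.py 448.7 -59 60 -2 5 abs
```

```text
t 27.52 p [470.  -58.  169.1] jaw -1.9 tilt 0.01 F [ 0.8 -0.3  0.1] w 82.3 mm q [ 1.18 -0.02 -1.09  1.88 -0.01  1.27  0.06]
total loc [  1.7 109.1 -21.3] rv [-0.     0.002  0.   ] rows 5
[0.3, 21.8, -4.3], [0.3, 21.8, -4.3], [0.3, 21.8, -4.3], [0.3, 21.8, -4.3], [0.4, 21.8, -4.3], turn/row [-0.0, 0.0004, 0.0001]
```

>>> play_rows:
  translation:
    - [1,0,-10]
    - [0.5,0,-11]
    - [0,30,0]
    - [0,30,0]
    - [0,20,0]
    - [0,20,0]
    - [0,10,0]
    - [0,0,0]
    - [0,0,0]
    - [0,0,0]
  turn:
    - [0,0,0]
    - [0,0,0]
    - [0,0,0]
    - [0,0,0]
    - [0,0,0]
    - [0,0,0]
    - [0,0,0]
    - [0,0,0]
    - [0,0,0]
    - [0,0,0]
  fingers: [0.9,0.9,0.9,0.9,0.9,0.9,0.9,0.9,0.9,0.9]

```text
time: 28.35
position: [0.45, -0.0595, 0.0602]
tool_rot: [-1.192, 1.233, -1.236]
ft_force: [0.2, 0.4, 1.3]
grip_width: 0.951
```

```bash
python3 plan.py 448.7 -59.5 -3 -2 5 abs
python3 - <<'E'
from h import *
for n in("side",):
    im=ctrl.get_image(n);cv2.imwrite(f"pics/{n}12.png",im)
crop("pics/side12.png",230,120,130,110,6,"pics/s14.png")
E
```

```text
t 28.35 p [450.  -59.5  60.2] jaw -2.0 tilt 0.10 F [0.2 0.4 1.3] w 82.7 mm q [ 1.16  0.1  -1.11  2.05  0.11  1.05 -0.04]
total loc [ 0.  63.2 -1.4] rv [-0.002  0.     0.   ] rows 5
[0.0, 12.6, -0.3], [0.0, 12.6, -0.3], [0.0, 12.6, -0.3], [0.0, 12.6, -0.3], [0.0, 12.6, -0.3], turn/row [-0.0003, 0.0, 0.0001]
```

View pics/s14.png

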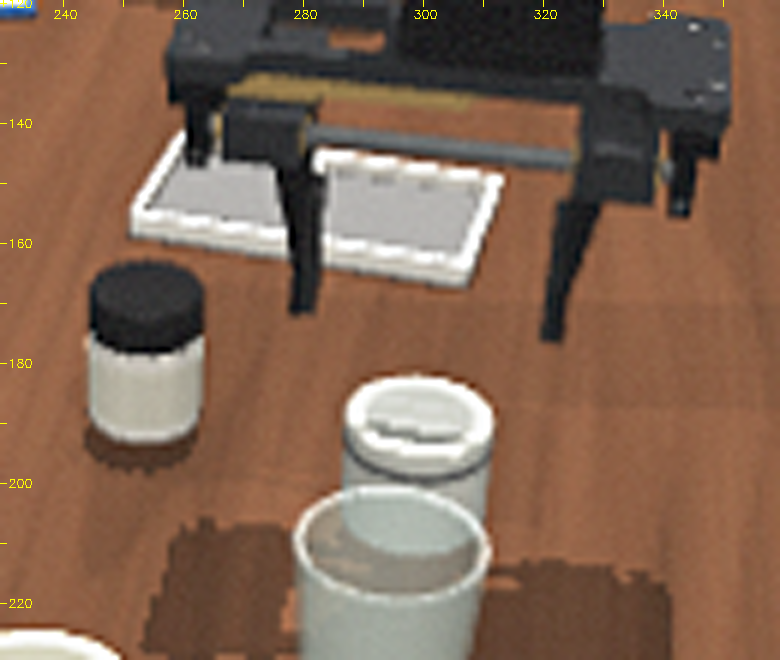

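>>> play_rows:
  translation:
    - [0,15,-1.3]
    - [0,20,0]
    - [0,15,0]
    - [0,8,0]
    - [0,4,0]
    - [0,0,0]
    - [0,0,0]
    - [0,0,0]
    - [0,0,0]
    - [0,0,0]
  turn:
    - [0,0,0]
    - [0,0,0]
    - [0,0,0]
    - [0,0,0]
    - [0,0,0]
    - [0,0,0]
    - [0,0,0]
    - [0,0,0]
    - [0,0,0]
    - [0,0,0]
  fingers: [0.9,0.9,0.9,0.9,0.9,0.9,0.9,-1,-1,-1]

```text
time: 29.23
position: [0.4481, -0.0597, -0.0023]
tool_rot: [-1.192, 1.234, -1.236]
ft_force: [-0.1, -0.4, -0.1]
grip_width: 0.801
```

>>> play_rows:
  translation:
    - [0,0,0]
    - [0,0,0]
    - [0,0,0]
    - [0,0,0]
    - [0,-10,0]
    - [0,-25,0]
    - [0,-40,0]
    - [0,-40,0]
    - [0,-15,0]
    - [0,0,0]
  turn:
    - [0,0,0]
    - [0,0,0]
    - [0,0,0]
    - [0,0,0]
    - [0,0,0]
    - [0,0,0]
    - [0,0,0]
    - [0,0,0]
    - [0,0,0]
    - [0,0,0]
  fingers: [-1,-1,-1,-1,-1,-1,-1,-1,-1,-1]

```text
time: 30.07
position: [0.4505, -0.0603, 0.1308]
tool_rot: [-1.191, 1.229, -1.242]
ft_force: [0.5, -0.4, -1.2]
grip_width: 0.639
```

```bash
python3 - <<'E'
import numpy as np
for x,y,a in((.5074,-.2909,-.1386),):
  for u in(-.035,.042): print(x+u*np.cos(a),y+u*np.sin(a))
E
python3 plan.py 472.7 -286 125 -8 9 abs
python3 - <<'E'
from h import *
for n in("side",):
    im=ctrl.get_image(n);cv2.imwrite(f"pics/{n}13.png",im)
crop("pics/side13.png",230,100,130,130,6,"pics/s15.png")
E
```

```text
0.47273563648657685 -0.2860645163417441
0.5489972362161077 -0.29670258038990704
t 30.07 p [450.5 -60.3 130.8] jaw -2.0 tilt 0.45 F [ 0.5 -0.4 -1.2] w 55.6 mm q [ 1.25 -0.06 -1.13  1.97 -0.05  1.19  0.11]
total loc [224.8   7.   30.2] rv [-0.007  0.104  0.004] rows 9
[25.0, 0.8, 3.4], [24.9, 0.8, 3.6], [24.9, 0.7, 3.9], [24.8, 0.7, 4.2], [24.8, 0.7, 4.5], [24.7, 0.7, 4.8], [24.7, 0.7, 5.1], [24.6, 0.7, 5.4], [24.6, 0.7, 5.7], turn/row [-0.0007, 0.0116, 0.0005]
```

View pics/s15.png

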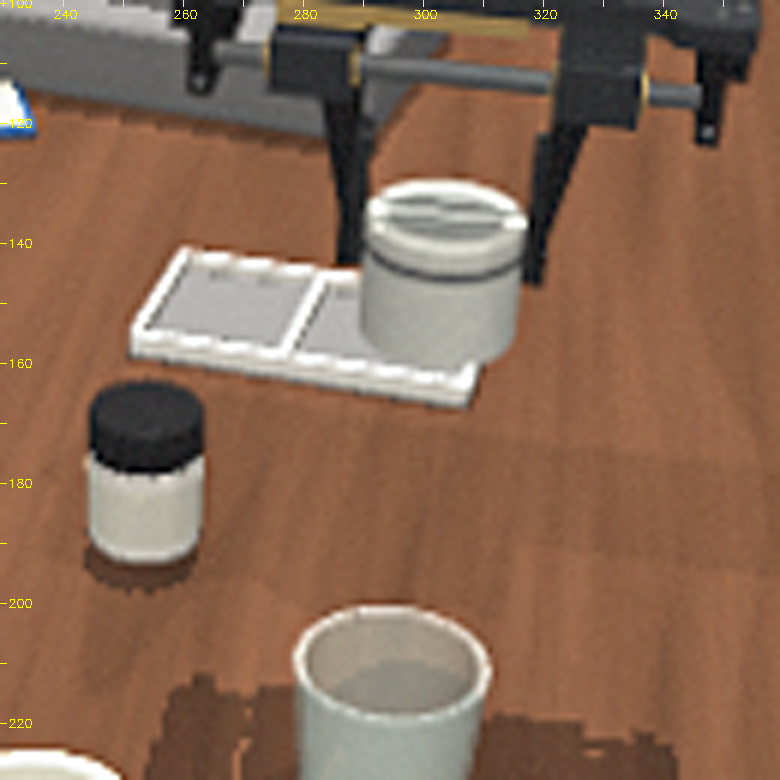

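>>> play_rows:
  translation:
    - [20,0,3]
    - [25,0,3.5]
    - [25,0,4]
    - [25,0,4]
    - [25,0,4]
    - [25,0,4.5]
    - [25,0,5]
    - [25,0,5]
    - [20,0,4]
    - [9.5,0,3]
  turn:
    - [0,0.0105,0]
    - [0,0.0105,0]
    - [0,0.0105,0]
    - [0,0.0105,0]
    - [0,0.0105,0]
    - [0,0.0105,0]
    - [0,0.0105,0]
    - [0,0.0105,0]
    - [0,0.0105,0]
    - [0,0.0105,0]
  fingers: [-1,-1,-1,-1,-1,-1,-1,-1,-1,-1]

```text
time: 30.95
position: [0.4678, -0.2889, 0.1242]
tool_rot: [-1.139, 1.318, -1.311]
ft_force: [-1.3, -0.2, -1.3]
grip_width: 0.64
```

>>> play_rows:
  translation:
    - [0,0,0]
    - [0,0,0]
    - [0,10,0]
    - [0,25,0]
    - [0,30,0]
    - [0,20,0]
    - [0,10,0]
    - [0,0,0]
    - [0,0,0]
    - [0,0,0]
  turn:
    - [0,0,0]
    - [0,0,0]
    - [0,0,0]
    - [0,0,0]
    - [0,0,0]
    - [0,0,0]
    - [0,0,0]
    - [0,0,0]
    - [0,0,0]
    - [0,0,0]
  fingers: [-1,-1,-1,-1,-1,-1,-1,-1,-1,-1]

```text
time: 31.78
position: [0.4709, -0.2864, 0.0335]
tool_rot: [-1.14, 1.309, -1.313]
ft_force: [0.9, -0.3, -0.2]
grip_width: 0.637
```

```bash
python3 plan.py 472.7 -286 2 -8 9 abs
python3 - <<'E'
from h import *
for n in("side",):
    im=ctrl.get_image(n);cv2.imwrite(f"pics/{n}14.png",im)
crop("pics/side14.png",230,80,110,100,7,"pics/s16.png")
E
```

```text
t 31.78 p [ 470.9 -286.4   33.5] jaw -8.0 tilt 0.13 F [ 0.9 -0.3 -0.2] w 55.4 mm q [ 1.27  0.38 -0.9   1.86  0.34  1.06  0.09]
total loc [-0.7 31.5  1.7] rv [-0.002  0.     0.001] rows 9
[-0.1, 3.5, 0.2], [-0.1, 3.5, 0.2], [-0.1, 3.5, 0.2], [-0.1, 3.5, 0.2], [-0.1, 3.5, 0.2], [-0.1, 3.5, 0.2], [-0.1, 3.5, 0.2], [-0.1, 3.5, 0.2], [-0.1, 3.5, 0.2], turn/row [-0.0002, 0.0001, 0.0001]
```

View pics/s16.png

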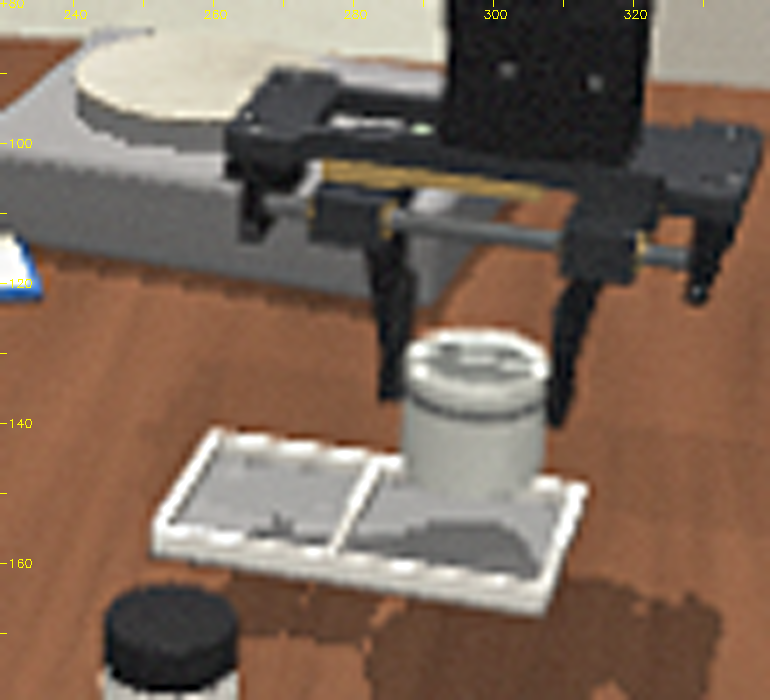

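>>> play_rows:
  translation:
    - [0,10,1.7]
    - [0,10,0]
    - [0,7,0]
    - [0,3,0]
    - [0,1.5,0]
    - [0,0,0]
    - [0,0,0]
    - [0,0,0]
    - [0,0,0]
    - [0,0,0]
  turn:
    - [0,0,0]
    - [0,0,0]
    - [0,0,0]
    - [0,0,0]
    - [0,0,0]
    - [0,0,0]
    - [0,0,0]
    - [0,0,0]
    - [0,0,0]
    - [0,0,0]
  fingers: [-1,-1,-1,-1,-1,-1,-1,-1,-1,-1]

```text
time: 32.67
position: [0.4704, -0.2864, 0.0012]
tool_rot: [-1.142, 1.314, -1.31]
ft_force: [-5.7, 1.6, 9.9]
grip_width: 0.635
```

>>> play_rows:
  translation:
    - [0,0,0]
    - [0,0,0]
    - [0,0,0]
    - [0,0,0]
    - [0,0,0]
    - [0,-10,0]
    - [0,-20,0]
    - [0,-35,0]
    - [0,-40,0]
    - [0,-40,0]
  turn:
    - [0,0,0]
    - [0,0,0]
    - [0,0,0]
    - [0,0,0]
    - [0,0,0]
    - [0,0,0]
    - [0,0,0]
    - [0,0,0]
    - [0,0,0]
    - [0,0,0]
  fingers: [-1,0.6,0.6,0.6,0.6,0.6,0.6,0.6,0.6,0.6]

```text
time: 33.5
position: [0.4711, -0.286, 0.1474]
tool_rot: [-1.14, 1.312, -1.31]
ft_force: [0.7, -1.0, -0.5]
grip_width: 0.797
```

```bash
python3 plan.py 561.5 -111 150 -95 14 abs
```

```text
t 33.50 p [ 471.1 -286.   147.4] jaw -8.0 tilt 0.06 F [ 0.7 -1.  -0.5] w 69.3 mm q [ 1.34  0.26 -0.96  1.73  0.22  1.27  0.19]
total loc [-185.8   -2.5   65.3] rv [ 1.000e-03  1.519e+00 -0.000e+00] rows 14
[-13.3, -0.2, 4.7], [-13.7, -0.2, 3.2], [-14.0, -0.2, 1.7], [-14.1, -0.2, 0.2], [-14.0, -0.2, -1.3], [-13.8, -0.2, -2.9], [-13.4, -0.2, -4.3], [-12.8, -0.2, -5.8], [-12.1, -0.2, -7.1], [-11.3, -0.2, -8.4], [-10.3, -0.2, -9.6], [-9.2, -0.2, -10.6], [-8.0, -0.2, -11.6], [-6.7, -0.2, -12.4], turn/row [0.0001, 0.1085, -0.0]
```

>>> play_rows:
  translation:
    - [-13.3,0,4.7]
    - [-13.7,0,3.2]
    - [-14,0,1.7]
    - [-14.1,0,0.2]
    - [-14,0,-1.3]
    - [-13.8,0,-2.9]
    - [-13.4,0,-4.3]
    - [-12.8,0,-5.8]
    - [-12.1,0,-7.1]
    - [-11.3,0,-8.4]
  turn:
    - [0,0.11,0]
    - [0,0.11,0]
    - [0,0.11,0]
    - [0,0.11,0]
    - [0,0.11,0]
    - [0,0.11,0]
    - [0,0.11,0]
    - [0,0.11,0]
    - [0,0.11,0]
    - [0,0.11,0]
  fingers: [0.6,0.6,0.6,0.6,0.6,0.6,0.6,0.6,0.6,0.6]

```text
time: 34.33
position: [0.5374, -0.1613, 0.1463]
tool_rot: [-0.336, 2.045, -2.045]
ft_force: [0.6, -0.2, -0.4]
grip_width: 0.799
```

>>> play_rows:
  translation:
    - [-10.3,0,-9.6]
    - [-9.2,0,-10.6]
    - [-8,0,-11.6]
    - [-6.7,0,-12.4]
    - [0,0,0]
    - [0,0,0]
    - [0,0,0]
    - [0,0,0]
    - [0,0,0]
    - [0,0,0]
  turn:
    - [0,0.11,0]
    - [0,0.11,0]
    - [0,0.11,0]
    - [0,0.11,0]
    - [0,0,0]
    - [0,0,0]
    - [0,0,0]
    - [0,0,0]
    - [0,0,0]
    - [0,0,0]
  fingers: [0.6,0.6,0.6,0.6,0.6,0.6,0.6,0.6,0.6,0.6]

```text
time: 35.17
position: [0.5633, -0.1136, 0.1456]
tool_rot: [-0.119, -2.164, 2.165]
ft_force: [-1.0, -0.1, 0.1]
grip_width: 0.802
```

```bash
python3 plan.py 561.5 -111 10 -98 14 abs
python3 - <<'E'
from h import *
for n in("side","top"):
    im=ctrl.get_image(n);cv2.imwrite(f"pics/{n}15.png",im)
crop("pics/side15.png",230,120,110,90,7,"pics/s17.png")
crop("pics/top15.png",335,160,75,95,6,"pics/t17.png")
E
```

```text
t 35.17 p [ 563.3 -113.6  145.6] jaw -96.3 tilt 0.02 F [-1.  -0.1  0.1] w 69.7 mm q [ 0.85  0.28 -0.81  1.68  0.21  1.27 -1.69]
total loc [  2.1 135.6  -2.4] rv [-0.    0.03  0.  ] rows 14
[0.1, 9.7, -0.2], [0.1, 9.7, -0.2], [0.1, 9.7, -0.2], [0.1, 9.7, -0.2], [0.1, 9.7, -0.2], [0.2, 9.7, -0.2], [0.2, 9.7, -0.2], [0.2, 9.7, -0.2], [0.2, 9.7, -0.2], [0.2, 9.7, -0.2], [0.2, 9.7, -0.2], [0.2, 9.7, -0.2], [0.2, 9.7, -0.2], [0.2, 9.7, -0.2], turn/row [-0.0, 0.0021, 0.0]
```

View pics/s17.png

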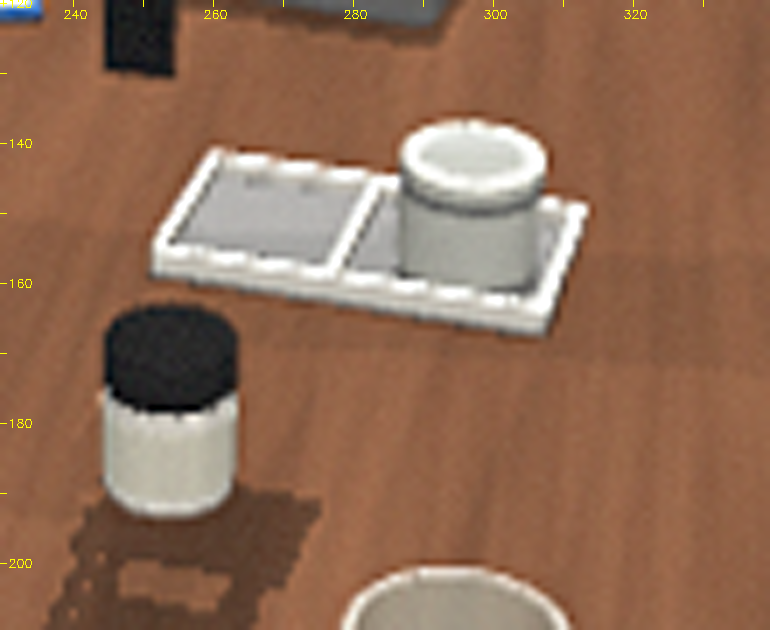

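View pics/t17.png

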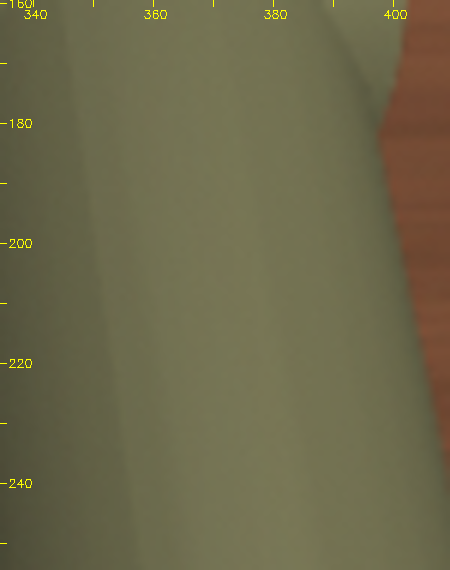

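>>> play_rows:
  translation:
    - [2,15,-2.6]
    - [0,30,0]
    - [0,35,0]
    - [0,30,0]
    - [0,20,0]
    - [0,10,0]
    - [0,0,0]
    - [0,0,0]
    - [0,0,0]
    - [0,0,0]
  turn:
    - [0,0.015,0]
    - [0,0.015,0]
    - [0,0,0]
    - [0,0,0]
    - [0,0,0]
    - [0,0,0]
    - [0,0,0]
    - [0,0,0]
    - [0,0,0]
    - [0,0,0]
  fingers: [0.6,0.6,0.6,0.6,0.6,0.6,0.6,0.6,0.6,0.6]

```text
time: 36.1
position: [0.5635, -0.11, 0.0074]
tool_rot: [-0.153, -2.15, 2.152]
ft_force: [0.0, -0.4, -0.6]
grip_width: 0.801
```

```bash
python3 plan.py 561.5 -111 5 -98 1 abs
```

```text
t 36.10 p [ 563.5 -110.     7.4] jaw -98.0 tilt 0.18 F [ 0.  -0.4 -0.6] w 69.7 mm q [ 0.78  0.43 -0.75  1.82  0.34  1.02 -1.82]
total loc [1.8 2.4 1.2] rv [-0.001  0.    -0.003] rows 1
[1.8, 2.4, 1.2], turn/row [-0.0006, 0.0004, -0.0032]
```

>>> play_rows:
  translation:
    - [1,2,0]
    - [0,0,0]
    - [0,0,0]
    - [0,0,0]
    - [0,0,0]
    - [0,0,0]
    - [0,0,0]
    - [0,0,0]
    - [0,0,0]
    - [0,0,0]
  turn:
    - [0,0,0]
    - [0,0,0]
    - [0,0,0]
    - [0,0,0]
    - [0,0,0]
    - [0,0,0]
    - [0,0,0]
    - [0,0,0]
    - [0,0,0]
    - [0,0,0]
  fingers: [0.6,0.6,-1,-1,-1,-1,-1,-1,-1,-1]

```text
time: 36.93
position: [0.5609, -0.1097, 0.0036]
tool_rot: [-0.15, -2.149, 2.15]
ft_force: [-0.2, -0.6, 0.8]
grip_width: 0.526
```

>>> play_rows:
  translation:
    - [0,0,0]
    - [0,-10,0]
    - [0,-25,0]
    - [0,-40,0]
    - [0,-40,0]
    - [0,-15,0]
    - [0,0,0]
    - [0,0,0]
    - [0,0,0]
    - [0,0,0]
  turn:
    - [0,0,0]
    - [0,0,0]
    - [0,0,0]
    - [0,0,0]
    - [0,0,0]
    - [0,0,0]
    - [0,0,0]
    - [0,0,0]
    - [0,0,0]
    - [0,0,0]
  fingers: [-1,-1,-1,-1,-1,-1,-1,-1,-1,-1]

```text
time: 37.77
position: [0.5596, -0.1095, 0.1319]
tool_rot: [-0.146, -2.148, 2.147]
ft_force: [-0.1, 0.1, -1.0]
grip_width: 0.524
```

```bash
python3 plan.py 549 -296.7 135 -98 7 abs
python3 - <<'E'
from h import *
for n in("side",):
    im=ctrl.get_image(n);cv2.imwrite(f"pics/{n}16.png",im)
crop("pics/side16.png",200,80,120,120,6,"pics/s18.png")
E
```

```text
t 37.77 p [ 559.6 -109.5  131.9] jaw -98.0 tilt 0.18 F [-0.1  0.1 -1. ] w 45.6 mm q [ 0.84  0.29 -0.81  1.71  0.22  1.24 -1.73]
total loc [-15.5  -3.2 186.8] rv [0.    0.    0.003] rows 7
[-2.2, -0.5, 26.7], [-2.2, -0.5, 26.7], [-2.2, -0.5, 26.7], [-2.2, -0.5, 26.7], [-2.2, -0.5, 26.7], [-2.2, -0.5, 26.7], [-2.2, -0.4, 26.7], turn/row [0.0001, 0.0001, 0.0005]
```

View pics/s18.png

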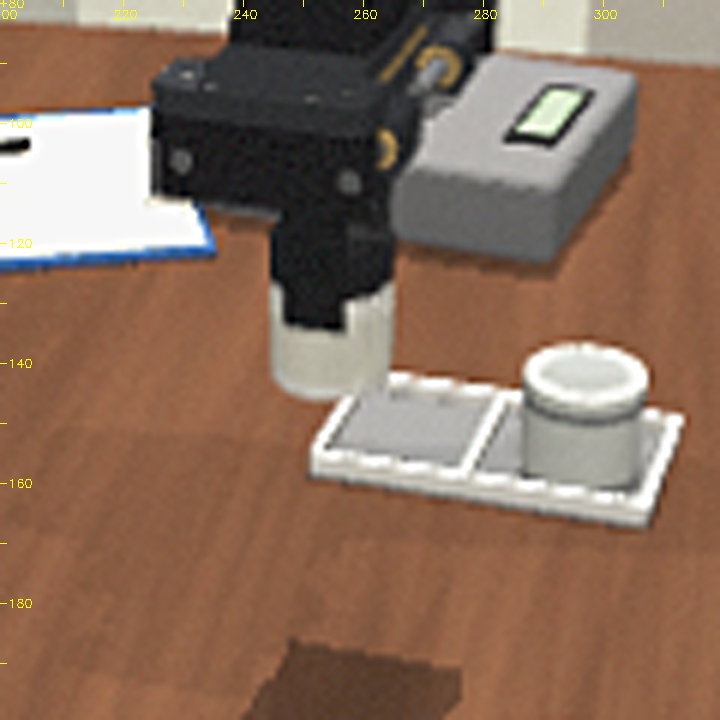

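>>> play_rows:
  translation:
    - [-1.5,0,15]
    - [-2,0,25]
    - [-2.3,0,30]
    - [-2.3,0,32]
    - [-2.3,0,32]
    - [-2,0,28]
    - [-1.5,0,16]
    - [-1.3,0,9]
    - [0,0,0]
    - [0,0,0]
  turn:
    - [0,0,0.003]
    - [0,0,0]
    - [0,0,0]
    - [0,0,0]
    - [0,0,0]
    - [0,0,0]
    - [0,0,0]
    - [0,0,0]
    - [0,0,0]
    - [0,0,0]
  fingers: [-1,-1,-1,-1,-1,-1,-1,-1,-1,-1]

```text
time: 38.65
position: [0.5504, -0.2949, 0.1331]
tool_rot: [-0.151, -2.153, 2.149]
ft_force: [0.1, 0.3, -1.5]
grip_width: 0.525
```

>>> play_rows:
  translation:
    - [0,0,0]
    - [0,15,0]
    - [0,25,0]
    - [0,25,0]
    - [0,20,0]
    - [0,10,0]
    - [0,0,0]
    - [0,0,0]
    - [0,0,0]
    - [0,0,0]
  turn:
    - [0,0,0]
    - [0,0,0]
    - [0,0,0]
    - [0,0,0]
    - [0,0,0]
    - [0,0,0]
    - [0,0,0]
    - [0,0,0]
    - [0,0,0]
    - [0,0,0]
  fingers: [-1,-1,-1,-1,-1,-1,-1,-1,-1,-1]

```text
time: 39.48
position: [0.5517, -0.2972, 0.0405]
tool_rot: [-0.156, -2.15, 2.154]
ft_force: [0.5, -0.1, -0.4]
grip_width: 0.524
```

```bash
python3 plan.py 548.5 -296.7 8 -98 1 abs
python3 - <<'E'
from h import *
for n in("side",):
    im=ctrl.get_image(n);cv2.imwrite(f"pics/{n}17.png",im)
crop("pics/side17.png",220,80,110,100,7,"pics/s19.png")
E
```

```text
t 39.48 p [ 551.7 -297.2   40.5] jaw -98.0 tilt 0.34 F [ 0.5 -0.1 -0.4] w 45.6 mm q [ 0.99  0.47 -0.68  1.67  0.32  1.11 -1.49]
total loc [ 3.4 32.5 -0.1] rv [-0.001  0.001 -0.006] rows 1
[3.4, 32.5, -0.1], turn/row [-0.0012, 0.0008, -0.0058]
```

View pics/s19.png

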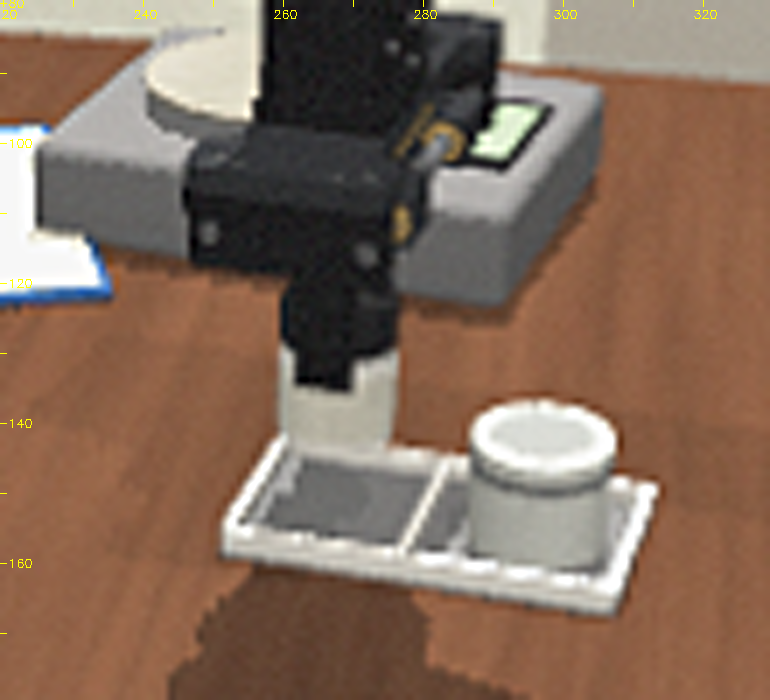

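>>> play_rows:
  translation:
    - [2,10,0]
    - [0,10,0]
    - [0,7,0]
    - [0,4,0]
    - [0,1.5,0]
    - [0,0,0]
    - [0,0,0]
    - [0,0,0]
    - [0,0,0]
    - [0,0,0]
  turn:
    - [0,0,-0.003]
    - [0,0,0]
    - [0,0,0]
    - [0,0,0]
    - [0,0,0]
    - [0,0,0]
    - [0,0,0]
    - [0,0,0]
    - [0,0,0]
    - [0,0,0]
  fingers: [-1,-1,-1,-1,-1,-1,-1,-1,-1,-1]

```text
time: 40.37
position: [0.5475, -0.2965, 0.0073]
tool_rot: [-0.147, -2.148, 2.148]
ft_force: [-5.1, 2.7, 11.5]
grip_width: 0.522
```

```bash
python3 plan.py 548.5 -296.7 8 -98 1 abs
```

```text
t 40.37 p [ 547.5 -296.5    7.3] jaw -98.0 tilt 0.15 F [-5.1  2.7 11.5] w 45.4 mm q [ 0.98  0.51 -0.66  1.7   0.35  1.06 -1.51]
total loc [-1.1 -0.8  0. ] rv [-0.     0.     0.002] rows 1
[-1.1, -0.8, 0.0], turn/row [-0.0005, 0.0003, 0.0025]
```

Seated with 11 N contact, so I release and retreat towards the base side.

>>> play_rows:
  translation:
    - [0,-0.5,0]
    - [0,0,0]
    - [0,0,0]
    - [0,0,0]
    - [0,0,0]
    - [0,-10,0]
    - [0,-20,0]
    - [0,-35,0]
    - [0,-40,0]
    - [0,-40,0]
  turn:
    - [0,0,0]
    - [0,0,0]
    - [0,0,0]
    - [0,0,0]
    - [0,0,0]
    - [0,0,0]
    - [0,0,0]
    - [0,0,0]
    - [0,0,0]
    - [0,0,0]
  fingers: [-1,0.5,0.5,0.5,0.5,0.5,0.5,0.5,0.5,0.5]

```text
time: 41.2
position: [0.5479, -0.2962, 0.1533]
tool_rot: [-0.149, -2.15, 2.148]
ft_force: [0.6, -0.8, 0.7]
grip_width: 0.748
```

```bash
python3 plan.py 250 -560 190 -98 14 abs
```

```text
t 41.20 p [ 547.9 -296.2  153.3] jaw -97.9 tilt 0.06 F [ 0.6 -0.8  0.7] w 65.0 mm q [ 1.02  0.37 -0.72  1.56  0.25  1.31 -1.44]
total loc [258.6 -36.7 302.4] rv [0.001 0.001 0.001] rows 14
[18.5, -2.6, 21.6], [18.5, -2.6, 21.6], [18.5, -2.6, 21.6], [18.5, -2.6, 21.6], [18.5, -2.6, 21.6], [18.5, -2.6, 21.6], [18.5, -2.6, 21.6], [18.5, -2.6, 21.6], [18.5, -2.6, 21.6], [18.5, -2.6, 21.6], [18.5, -2.6, 21.6], [18.5, -2.6, 21.6], [18.5, -2.6, 21.6], [18.5, -2.6, 21.6], turn/row [0.0, 0.0001, 0.0001]
```

>>> play_rows:
  translation:
    - [20,-4,23]
    - [26,-4,30]
    - [26,-4,30]
    - [26,-4,30]
    - [26,-4,30]
    - [26,-4,30]
    - [26,-4,30]
    - [26,-4,30]
    - [26,-4,30]
    - [20,0,25]
  turn:
    - [0,0,0]
    - [0,0,0]
    - [0,0,0]
    - [0,0,0]
    - [0,0,0]
    - [0,0,0]
    - [0,0,0]
    - [0,0,0]
    - [0,0,0]
    - [0,0,0]
  fingers: [0.5,0.5,0.5,0.5,0.5,0.5,0.5,0.5,0.5,0.5]

```text
time: 42.03
position: [0.2598, -0.5501, 0.1894]
tool_rot: [-0.152, -2.145, 2.151]
ft_force: [-0.5, -0.2, -0.4]
grip_width: 0.749
```

Run:
```python
from h import *
from ov import *
for n in("side","top"): cv2.imwrite(f"pics/{n}18.png",ctrl.get_image(n))
L=(.5186,.3127,-.0078);S=(.5074,-.2909,-.1386)
w=lambda t,u:(t[0]+u*np.cos(t[2]),t[1]+u*np.sin(t[2]))
cy=lambda c,r,h:[circ(*c,.004,r),circ(*c,h+.004,r)]
c=w(L,-.072);d=w(L,-.012);b=w(L,.06);t=w(S,-.035);j=w(S,.042)
it=cy(c,.018,.1)+cy(d,.017,.048)+[circ(*d,.074,.0115)]+[boxp(*b,-.45,.004),boxp(*b,-.45,.049)]+cy(t,.028,.046)+cy(j,.023,.06)
it+=tray(.208,.064,*L,[-.042,.018])+tray(.158,.088,*S,[.007])
it+=[circ(.4518,.0777,.085,.032),circ(.5611,.1277,.045,.036)]
draw("top","pics/top18.png",(120,165,130,95,6),"pics/f1.png",it)
draw("top","pics/top18.png",(335,165,70,85,6.5),"pics/f2.png",it)
draw("side","pics/side18.png",(165,195,160,165,3.6),"pics/f3.png",it)
draw("side","pics/side18.png",(235,110,100,65,8),"pics/f4.png",it)
```

```text
(no output)
```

View pics/f1.png

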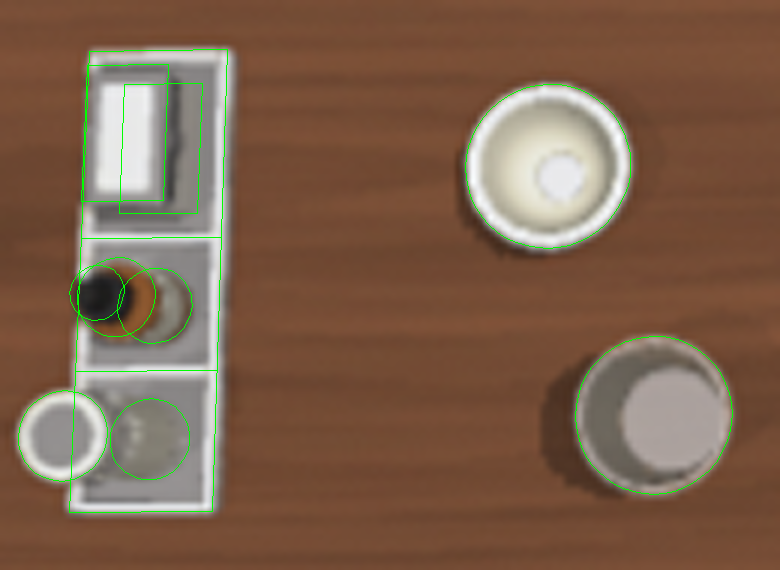

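View pics/f2.png

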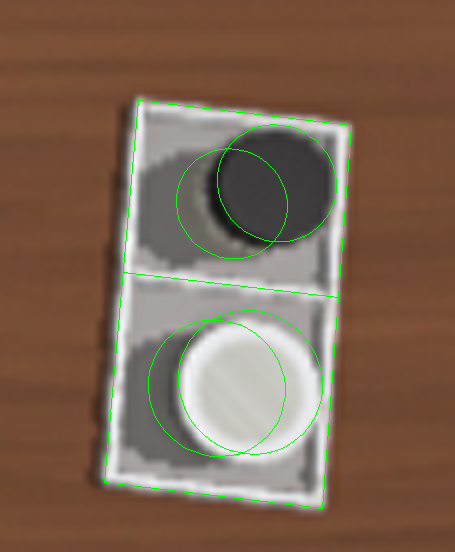

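View pics/f3.png

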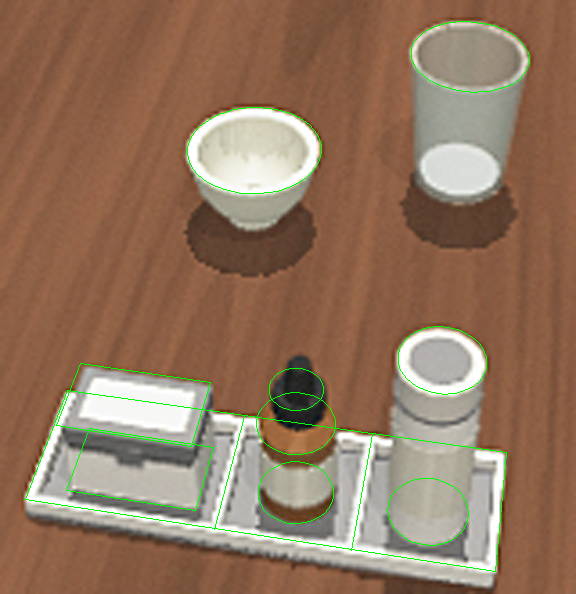

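View pics/f4.png

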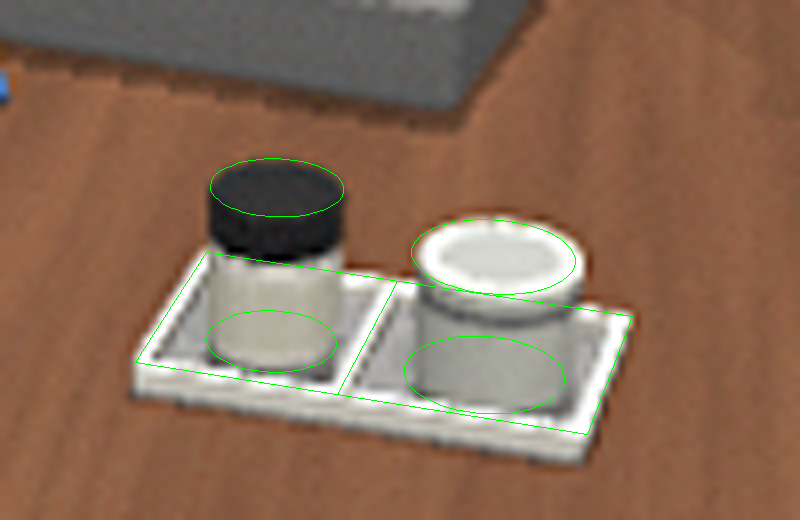

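```bash
python3 -c "
from bench import ctrl
print(ctrl.close_job())"
```

```text
the job is handed in; nothing more can be done
None
```

I made up both kits and handed the job in at about 42 s of the 125 s. All five items stand upright in their own compartments, and the gripper was open and well clear of everything. The hand-in gives no verdict.

- **Final positions:** I overlaid model outlines at the compartment centres on fresh side and top pictures. Canister, dropper bottle, cuvette box and jar looked within about 2–3 mm of centre. The tin looked about 3 mm off, against a 15 mm limit. I judged these by eye from the overlays rather than measuring each pose again.
- **Bystanders:** The beaker and mortar outlines matched their starting positions.
- **Gripper height disagreed with the text:** In the pictures the real fingertips sit about 25–30 mm above the reported TCP. Because of this my first close on the dropper bottle caught its shoulder, at 26 mm opening. I opened, went lower and regripped the round body at 33 mm, close to its stated 34 mm. I allowed for the offset on every later pick.
- **Contact when placing:** The tin and jar pressed on the tray floor with about 10–12 N just before release. The other items showed no clear contact force.

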